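# Open the spice bin's sprung hood and put the fallen jar away

### The arm

A 6-joint arm with a two-finger parallel gripper is mounted at the origin on a cart in front of the work surface, level with it; the furniture and walls round the work are solid. World frame = base frame: x ahead of the robot, y to its left, z up, the work surface at z = 0. Lengths are in mm, angles in rad, forces in N, time in s.
With the tool pointing down it reaches from about 350 to 775 mm from the base axis. Payload 5.5 kg.
Tool frame: the origin (TCP) lies midway between the tips of the shut fingers; the grasp point (between the pads) lies bot.hold_point_z behind it (bot.hold_point_z is the distance from the TCP to the grasp point, in mm); z points along the fingers, y is the line along which they close (so a half turn about z gives the same grasp; the last joint's range is limited). The gripper opens to 85 mm and grips with 20 to 120 N. Pads are 22 mm wide; open, the fingers measure 114 mm over their backs; the gripper's body (76 mm by 85 mm) begins 54 mm behind the grasp point. The pads swing forward as they close: fully open they stand 13 mm farther back than shut.
Start: joints at [1.084, 0.313, 0.046, 1.304, 0, 1.431], TCP at [195.463, 540.801, 231.323] pointing down, gripper open.
Joint ranges: [-2.76, 2.76], [-0.86, 1.69], [-1.03, 1.26], [-2.2, 2.34], [-1.47, 1.5], [-3.14, 3.14]. Speed limits (rad/s): [2.57, 2.57, 3.14, 3.14, 3.14, 3.14].

### API

Orientations are given as a rotation vector (axis times angle).
In Python, from bench import status, cams, ticket, bot gives the robot as it stands.
- The arm moves only by the tool carry_out, never from a script. Its argument "plan" is text: rows parted by semicolons, each of 5 numbers parted by spaces: the shift along the tool's x, y, z in mm, then the turn about the tool's z in rad, then the closure, from -1 (fully open) to 1 (shut). A call has 1 to 10 rows; each row shifts and turns the commanded pose from where the row before left it, along the tool's axes as they then stand; what a row does not reach is not made up. A row lasts 1/8 s, in which the tool goes at most 62.5 mm and 10.7 degrees, less where a joint would pass 70% of its speed; a pose out of reach is approached as far as the arm can. A call is refused whole if a number of a shift passes 62.5 or a number of a turn 0.188, either way. A call with a gripper value outside its range is refused whole. The fingers move at their own pace and stop on an object; the grip force is fixed at half the most. Time passes only in rows, so rows that do not move let the fingers close. It gives the time, the measured TCP pose, the force, the opening and the grip force at its end, in the units of the state.
- status.sense(): the state, without advancing time (a new reading comes with each control period).
- cams.get_image(name): name is "scene" or "top"; returns the picture (420x560x3 uint8, blue, green, red); there is no depth.
- cams.calibration(name): a dict with "fx", "fy", "cx", "cy" (pixels), "pose" (4x4, takes a point from camera to world coordinates). Camera axes: x right, y up, looking along -z (the intrinsics and any distortion apply to the point x, -y, -z); pixel columns grow to the right and rows downward; lengths in mm; the calibration is good to about 2 mm. A picture is of the moment at which its call begins. calibration takes no time and is no camera call.
- ticket.job_done(): hands the job in; it is judged then, once.
The state is a dict: "time_s": time; "qpos": joint angles; "dq": joint speeds; "joint_efforts": joint torques, N m; "tcp_pos": TCP position; "tool_rot": TCP orientation; "ft_force": force on the tool from outside, world axes, zero at the start; "wrist_torque": the same for the moment, N m; "finger_gap": finger opening in mm; "grip_force": force on a finger pad.
Only numpy, scipy, OpenCV 4.12 (cv2) and the standard library are available. Lean on these libraries where they do the work, as an engineer would, in place of code of your own. Each camera call takes 0.05 s, during which the arm holds its last target. There are 200 camera calls.

### The job

First lift the hood of the spice bin at the left and swing it back past its spring's tipping point, so that it stays wide open by itself. Then take the spice jar that lies on the worktop, stand it upright on the worktop and let it go; then take it again and set it down upright on the cork mat in the bin's empty cell. Leave the hood open and everything else where it is.

Things in the scene. Friction and masses are not known exactly. Their poses are not given: they have to be found in the camera images.
- bin: Fixed spice bin, at the left under a steel hood: wooden tray 110 mm deep (x) x 220 wide (y) x 60 high, floor 8 mm up, walls 6 mm, two dividers as high: three cells side by side, centres at y = -71, 0, +71 mm, each 65 x 98 mm. Two cells hold a spice jar, the third only the cork mat. Origin: centre of its underside on the worktop; z up; the front looks to its -x, roughly to the robot.
- hood (a joint): Angle of the steel hood about the hinge at the back rim: 0 = shut, grows as the front lifts up and back, stop at 1.75 rad. A spring pushes it shut below about 1.0 rad and open above; lifting takes about 5 N at the handle at first. Shut: 228 mm wide, top 136 mm above the worktop, flat front 120 mm ahead of the hinge line. Open: wholly behind that line.
- hood_handle (a point): Middle of the hood's handle: a straight dark round bar, 12 mm thick, along the bin's y axis, straight part 88 mm long, held 56 mm (centre) ahead of the hood's front face by a rod at either end. It moves with the hood; shut, it is 104 mm above the worktop, 176 mm ahead of the hinge line and 40 mm above it.
- bin_hinge (a point): Middle of the hood's hinge line, at the back of the bin, 64 mm above the worktop and 61 mm behind the bin's centre. Axes as the bin's: y along the hinge, -x to the front, z up.
- jar_mid (a point): Centre of the loose spice jar that lies on its side on the worktop: a cylinder 41 mm across and 105 mm long, about 0.11 kg, with a dark screw cap (the last 21 mm, same width). Its z axis runs along the jar from base to cap; the centre is 52.5 mm from either end. It can roll if pushed. The worktop within 80 mm of it is clear, and clear from it to the near edge.
- mat: Thin round cork mat, 54 mm across, 3 mm thick, fixed on the floor of the bin's empty cell; which of the three cells varies. Origin: centre of its underside, 8 mm above the worktop; its top is 11 mm above the worktop.
- jar_b_mid (a point): Centre of a like spice jar (41 x 105 mm) that stands loose in one of the other cells; leave it there.
- jar_c_mid (a point): Centre of the third like spice jar, standing loose in the remaining cell; leave it there.
- tin: Bystander: food tin 75 mm across, 58 mm high, loose on the worktop behind. Origin: centre of its underside.
- mug: Bystander: mug 78 x 112 mm, 92 mm high, loose on the worktop behind. Origin at its underside.
- shaker: Bystander: salt shaker 44 mm across, 90 mm high, loose on the worktop to the right. Origin: centre of its underside.
Not all that is in view belongs to the job. Leave any yellow look-alike of the part that bears jar_mid alone.

How it is judged (in metres and radians):
On the way, in this order (a step that is already met when the one before it is completed fails the run):
1. the hood stands wide open by itself (over 1.6 rad) (value of joint hood above 1.6 rad and contact force between hood and the fingers below 0.2 N), for 0.2 s.
2. the fallen jar stands upright on the worktop, let go (angle between jar_mid's own z axis and vertical below 0.12 rad and height (world z) of jar_mid between 0.049 and 0.057 m and contact force between spice_jar and the fingers below 0.2 N), for 0.2 s.
At the end, for the whole second after the job is handed in: The hood stands open over 1.6 rad; the jar, first stood up and let go on the worktop, stands at rest on the cork mat, upright within 0.12 rad, its axis within 22 mm of the mat's centre (value of joint hood above 1.6 rad and angle between jar_mid's own z axis and vertical below 0.12 rad and horizontal distance between jar_mid and mat below 0.022 m and height (world z) of jar_mid between 0.058 and 0.069 m and linear speed of spice_jar below 0.02 m/s); the robot touches nothing.
It fails at once if a jar already in the bin is shifted by over 25 mm or tipped (distance of any of jar_b_mid, jar_c_mid from where it was at the start of the episode above 0.025 m or angle between any of jar_b_mid, jar_c_mid's own z axis and vertical above 0.4 rad).
It fails at once if the tin, mug or shaker is shifted by over 30 mm (distance of any of tin, mug, shaker from where it was at the start of the episode above 0.03 m).
It also fails if it takes over 72 s, if anything falls off the work surface, if the arm or the gripper's body presses on something with over 40 N, if the wrist force passes 120 N, or if a joint passes its speed limit or range.

## Working session

There is one attempt and no reset: what is moved stays moved. The work goes in short steps, Python scripts to look and compute and a tool call to move; the robot and the scene stay as the last step left them, time stands still between calls to the robot, and variables do not carry over. Pictures are saved under pics/ and viewed, at most 10 in all, crops included, and the job is handed in when it is done.

Besides the shell and the picture viewer there is one more tool, called after "Request:" by a JSON object that holds its "api" and its "payload", one argument or row to a line. carry_out: Moves the arm, as the interface text tells. Its arguments: {"type":"object","properties":{"plan":{"type":"string"}},"required":["plan"]}

```bash
mkdir -p pics; cat > h.py <<'E'
import numpy as np, cv2
from bench import status, cams, ticket, bot
def snap(n,f):
    im=cams.get_image(n); cv2.imwrite('pics/'+f,im); return im
def ray(n,u,v):
    c=cams.calibration(n); 
    K=np.array([[c['fx'],0,c['cx']],[0,c['fy'],c['cy']],[0,0,1.]])
    d=c.get('dist'); 
    p=cv2.undistortPoints(np.array([[[u,v]]],float),K,None if d is None else np.array(d,float)).ravel()
    T=np.array(c['pose']); r=T[:3,:3]@np.array([p[0],-p[1],-1]); return T[:3,3],r/np.linalg.norm(r)
def onz(n,u,v,z):
    o,r=ray(n,u,v); return o+r*(z-o[2])/r[2]
def proj(n,P):
    c=cams.calibration(n);T=np.linalg.inv(np.array(c['pose']));q=T[:3,:3]@np.array(P,float)+T[:3,3]
    return np.array([c['cx']+c['fx']*q[0]/-q[2],c['cy']+c['fy']*-q[1]/-q[2]])
def st():
    s=status.sense(); print({k:np.round(s[k],3).tolist() for k in s})
E
python3 - <<'E'
from h import *
a=snap('scene','s0.png');b=snap('top','t0.png')
for n in('scene','top'):print({k:(np.round(v,3).tolist() if not isinstance(v,str) else v) for k,v in cams.calibration(n).items()})
st();print(bot.hold_point_z)
E
```

```text
{'fx': 439.815, 'fy': 439.815, 'cx': 279.785, 'cy': 208.767, 'pose': [[0.825, 0.272, -0.495, -247.006], [-0.565, 0.366, -0.74, -1060.249], [-0.02, 0.89, 0.455, 772.824], [0.0, 0.0, 0.0, 1.0]]}
{'fx': 427.825, 'fy': 427.825, 'cx': 284.875, 'cy': 206.374, 'pose': [[0.016, 0.996, -0.092, 376.118], [-0.999, 0.019, 0.028, 77.194], [0.03, 0.092, 0.995, 1262.95], [0.0, 0.0, 0.0, 1.0]]}
{'time_s': 0.1, 'qpos': [1.084, 0.314, 0.045, 1.304, -0.0, 1.431], 'dq': [-0.0, -0.001, 0.004, -0.0, 0.001, 0.0], 'joint_efforts': [0.005, -48.172, 29.924, 0.013, -0.0, 0.0], 'tcp_pos': [195.219, 540.346, 230.493], 'tool_rot': [-0.542, -3.094, 0.003], 'ft_force': [0.077, 0.103, -0.201], 'wrist_torque': [-0.004, 0.038, -0.015], 'grip_force': 0.0, 'finger_gap': 85.146}
18.700000000000003
```

View pics/s0.png

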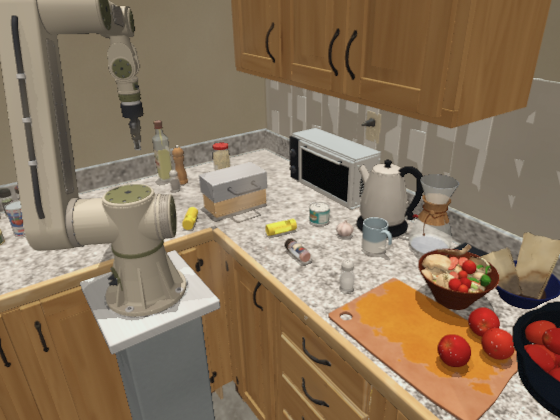

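View pics/t0.png

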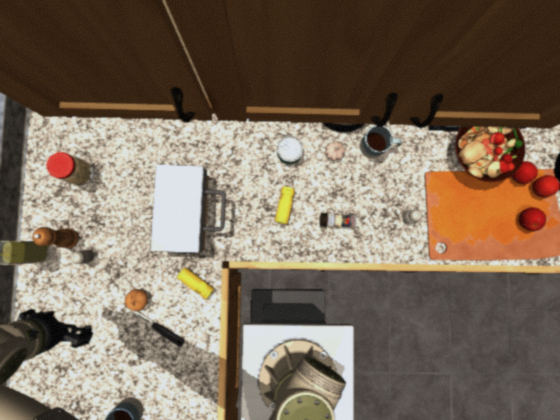

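The candidates for the loose jar are the yellow look-alikes at top (285,205) and (195,284), the shaker at top (412,215), and the brown-glass jar with a dark cap at top (337,220), which is scene (297,250). I choose the last one and will check it in a crop, together with the hood handle.

```bash
python3 - <<'E'
from h import *
b=cv2.imread('pics/t0.png');a=cv2.imread('pics/s0.png')
r=lambda im,x,y,w,h:cv2.resize(im[y:y+h,x:x+w],(400,300),interpolation=cv2.INTER_CUBIC)
cv2.imwrite('pics/c0.png',np.vstack([np.hstack([r(b,305,199,60,45),r(a,270,228,60,45)]),np.hstack([r(b,140,155,120,90),r(a,190,155,100,75)])]))
for z,p in((20.5,(337,220)),(104,(223,210)),(136,(154,166)),(136,(205,168)),(136,(152,250)),(136,(202,253))):print(p,onz('top',*p,z).round(0))
E
```

```text
(337, 220) [ 454. -111.   20.]
(223, 210) [471. 212. 104.]
(154, 166) [581. 393. 136.]
(205, 168) [579. 259. 136.]
(152, 250) [360. 389. 136.]
(202, 253) [355. 259. 136.]
```

View pics/c0.png

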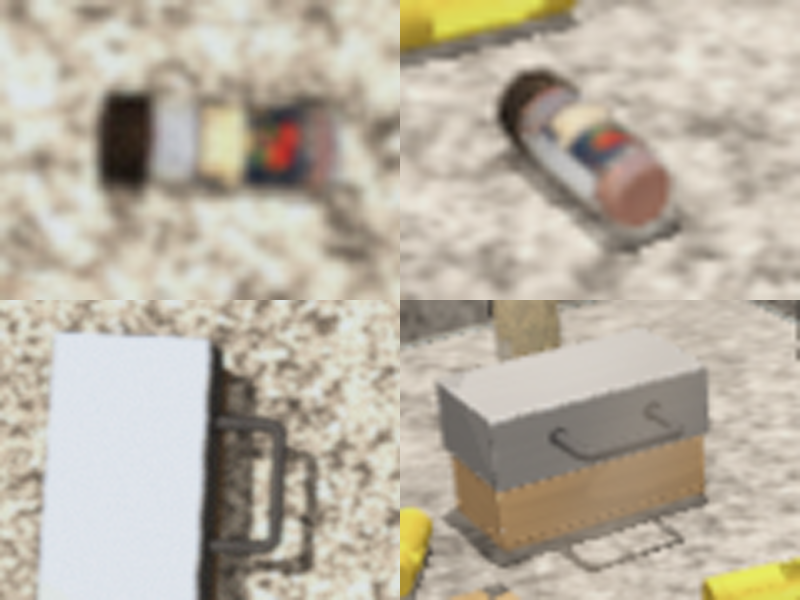

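The crop confirms the choice: a jar with a dark cap at the left end (+y) and its base to the right (-y), lying along world y. The handle bar runs from about top (224,192) to (223,229), so the bin's front looks to world -y.

```bash
cat >> h.py <<'E'
from scipy.spatial.transform import Rotation as Ro
def plan(target,yaw=None,tp=None,rot=None):
    s=status.sense(); p=np.array(s['tcp_pos'] if tp is None else tp); R=Ro.from_rotvec(s['tool_rot']).as_matrix()
    cy=np.arctan2(R[1,1],R[0,1]); t=0
    if yaw is not None:
        d=(yaw-cy+np.pi/2)%np.pi-np.pi/2; t=-d; R=R@Ro.from_euler('z',t).as_matrix()
    print('yaw',round(cy,3),'turn',round(t,3),'then shift',(R.T@(np.array(target)-p)).round(1), 'tilt',np.degrees(np.arccos(-R[2,2])).round(2))
E
python3 - <<'E'
from h import *
b=cv2.imread('pics/t0.png')
g=b.max(2)
m=(g[185:238,212:232]<75); 
m=m.astype(np.uint8)
n,l,s,c=cv2.connectedComponentsWithStats(m)
for i in range(1,n):
  if s[i,4]>15: print(s[i],c[i]+[212,185])
# bar: columns centroid per row
for v in range(196,227,5):
  print(v,g[v,212:236])
hsv=cv2.cvtColor(b,cv2.COLOR_BGR2HSV)
# hood top outline (bright, bluish-white uniform)
mm=cv2.inRange(b,(205,195,190),(255,245,240)); mm=cv2.morphologyEx(mm,cv2.MORPH_OPEN,np.ones((9,9)))
cs,_=cv2.findContours(mm,0,1);k=max(cs,key=cv2.contourArea);bx=cv2.boxPoints(cv2.minAreaRect(k));print(bx)
P=np.array([onz('top',*q,136) for q in bx]);print(P.round(1),P.mean(0).round(1))
# jar axis ends
for q in((320.3,220),(355.3,220.5)):print(onz('top',*q,20.5).round(1))
plan([470,210,200],np.pi/2)
E
```

```text
196 [ 72  76  83  97 130 142 138 141 143 127 105  95  91 109 166 193 199 206
 207 203 202 214 218 219]
201 [ 82  82  81  83  78  86 113 150 154 127 100  97  81  78  91 104  96 106
 114 115 124 148 176 191]
206 [114 106 101 124 179 213 220 217 193 144 105  91  81 104 134 153 177 194
 201 170 135 115 119 160]
211 [107 104 101 128 183 211 205 194 169 124 101  92  89 122 163 185 200 206
 187 139  99  95 124 177]
216 [125 112 106 124 170 197 206 203 166 116  96  90  94 142 164 177 193 210
 209 171 122 103 114 149]
221 [116  99  94 126 181 212 219 211 166 110  91  88 114 175 207 212 201 173
 121  77  80 102 127 133]
226 [ 74  82 102 153 174 178 183 167 127 101  91 100 155 206 222 222 218 210
 173 119  94 124 184 205]
[[150.7969  249.65536]
 [155.55997 163.91998]
 [201.80612 166.48923]
 [197.04306 252.22461]]
[[361.1 391.7 136. ]
 [587.  389.2 136. ]
 [582.7 267.3 136. ]
 [356.4 272.  136. ]] [471.8 330.1 136. ]
[453.3 -62.2  20.5]
[ 453.7 -164.8   20.5]
yaw 1.224 turn -0.347 then shift [-274.8 -330.3   30.8] tilt 0.1
```

Request:
{"api": "carry_out", "payload": {
  "plan": "0 0 0 -0.174 -1; 0 0 0 -0.173 -1; -34.4 -41 0 0 -1; -34.4 -41 0 0 -1; -34.4 -41 0 0 0; -34.4 -41 0 0 0.2; -34.4 -41 0 0 0.2; -34.4 -41 0 0 0.2; -34.4 -41 0 0 0.2; -34.4 -41 30 0 0.2"
}}

```text
time_s: 1.35
tcp_pos: [473.3, 211.8, 202.8]
tool_rot: [-0.0, 3.137, 0.002]
ft_force: [1.4, 0.5, -0.3]
finger_gap: 33.6
grip_force: 0.0
```

```bash
python3 - <<'E'
from h import *
st();plan([470,212,85],np.pi/2-0.012)
a=snap('scene','s1.png');b=snap('top','t1.png')
r=lambda im,x,y,w,h:cv2.resize(im[y:y+h,x:x+w],(400,300),interpolation=cv2.INTER_CUBIC)
cv2.imwrite('pics/c1.png',np.hstack([r(b,140,155,120,90),r(a,170,95,140,105)]))
E
```

```text
{'time_s': 1.35, 'qpos': [0.266, 0.211, -0.161, 1.195, 0.0, 0.266], 'dq': [-0.787, 0.304, -0.285, -0.558, -0.0, -0.78], 'joint_efforts': [3.466, -45.705, 29.95, 1.851, -0.079, 0.811], 'tcp_pos': [473.293, 211.828, 202.822], 'tool_rot': [-0.0, 3.137, 0.002], 'ft_force': [1.417, 0.544, -0.281], 'wrist_torque': [0.039, -0.062, 0.011], 'grip_force': 0.0, 'finger_gap': 33.613}
yaw 1.571 turn 0.012 then shift [ 3.900e+00 -1.000e-01  1.178e+02] tilt 0.28
```

View pics/c1.png

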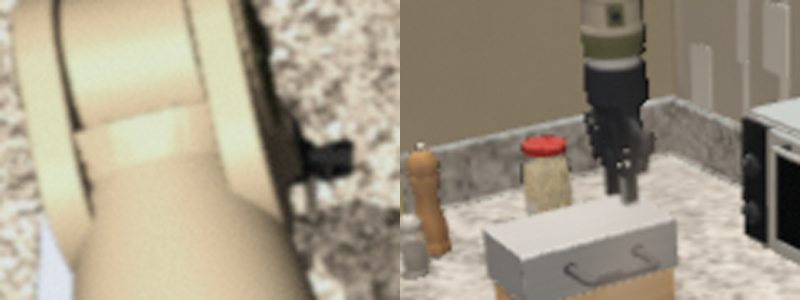

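The gripper is above the handle's gap in front of the hood. I descend next.

Request:
{"api": "carry_out", "payload": {
  "plan": "0 0 30 0 0.2; 0 0 30 0 0.2; 0 0 29 0 0.2; 0 0 28 0 0.2; 0 0 0 0 0.2"
}}

```text
time_s: 2.08
tcp_pos: [468.3, 212.6, 82.3]
tool_rot: [0.001, -3.136, 0.002]
ft_force: [-0.5, -0.4, 0.1]
finger_gap: 33.9
grip_force: 0.0
```

Request:
{"api": "carry_out", "payload": {
  "plan": "0 0 0 0 1; 0 0 0 0 1; 0 0 0 0 1; 0 0 0 0 1"
}}

```text
time_s: 2.58
tcp_pos: [471.2, 214.4, 85.6]
tool_rot: [-0.001, 3.14, 0.005]
ft_force: [-1.0, 4.5, -1.9]
finger_gap: 9.8
grip_force: 58.3
```

```bash
python3 - <<'E'
from h import *
st()
a=snap('scene','s2.png')
cv2.imwrite('pics/c2.png',cv2.resize(a[110:230,180:340],(640,480),interpolation=cv2.INTER_CUBIC))
h=np.array([388,64.]);
p0=np.array([212,104-0.]);
prev=None
for th in np.arange(0,1.71,.1):
  f=np.arctan2(40,176)+th; q=np.array([h[0]-180.5*np.cos(f),h[1]+180.5*np.sin(f)])
  if prev is not None: print(round(th,2),(q-prev).round(1),q.round(0))
  prev=q
E
```

```text
{'time_s': 2.575, 'qpos': [0.27, 0.294, -0.354, 0.92, 0.003, 0.269], 'dq': [0.001, 0.001, 0.002, 0.001, -0.001, 0.001], 'joint_efforts': [-2.375, -44.35, 26.651, 0.221, -1.407, -0.213], 'tcp_pos': [471.215, 214.397, 85.584], 'tool_rot': [-0.001, 3.14, 0.005], 'ft_force': [-1.03, 4.543, -1.932], 'wrist_torque': [0.959, 0.158, -0.23], 'grip_force': 58.329, 'finger_gap': 9.835}
0.1 [ 4.9 17.4] [217. 121.]
0.2 [ 6.6 16.8] [223. 138.]
0.3 [ 8.2 16.1] [232. 154.]
0.4 [ 9.8 15.2] [241. 169.]
0.5 [11.3 14.1] [253. 183.]
0.6 [12.6 12.9] [265. 196.]
0.7 [13.8 11.6] [279. 208.]
0.8 [14.9 10.1] [294. 218.]
0.9 [15.9  8.6] [310. 227.]
1.0 [16.6  7. ] [327. 234.]
1.1 [17.3  5.3] [344. 239.]
1.2 [17.7  3.5] [362. 243.]
1.3 [18.   1.8] [379. 244.]
1.4 [18. -0.] [398. 244.]
1.5 [17.9 -1.8] [415. 242.]
1.6 [17.7 -3.6] [433. 239.]
1.7 [17.2 -5.4] [450. 233.]
```

View pics/c2.png

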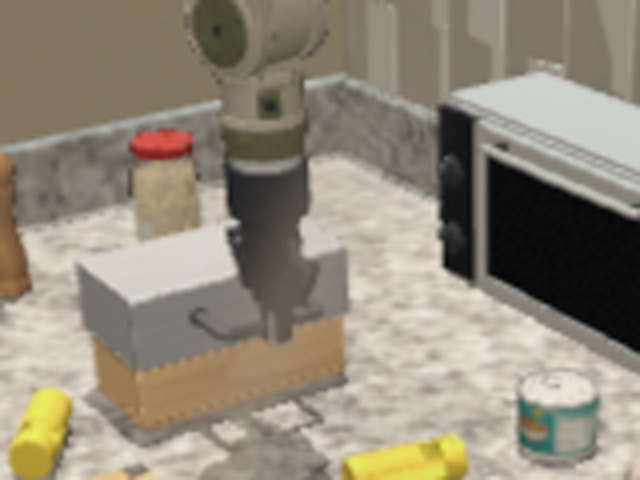

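The bar is held between the pads, seen at scene crop (270,325). Now I swing the hood along the arc.

Request:
{"api": "carry_out", "payload": {
  "plan": "0 5 -17 0 1; 0 6.6 -17 0 1; 0 8 -16 0 1; 0 10 -15 0 1; 0 11 -14 0 1; 0 12.5 -13 0 1; 0 14 -11.5 0 1"
}}

```text
time_s: 3.5
tcp_pos: [472.6, 278.0, 190.3]
tool_rot: [0.003, 3.136, -0.008]
ft_force: [3.2, -9.9, 5.4]
finger_gap: 9.5
grip_force: 58.5
```

Request:
{"api": "carry_out", "payload": {
  "plan": "0 15 -10 0 1; 0 16 -8.5 0 1; 0 16.6 -7 0 1; 0 17.3 -5.3 0 1; 0 17.7 -3.5 0 1; 0 18 -1.8 0 1; 0 18 0 0 1; 0 18 1.8 0 1; 0 18 3.6 0 1; 0 8.6 2.7 0 1"
}}

```text
time_s: 4.75
tcp_pos: [475.0, 445.4, 219.5]
tool_rot: [0.001, 3.131, 0.007]
ft_force: [9.8, 1.5, 2.7]
finger_gap: 9.7
grip_force: 63.8
```

Request:
{"api": "carry_out", "payload": {
  "plan": "0 0 0 0 -0.2; 0 0 0 0 -0.2; 0 0 0 0 -0.2; 0 0 -25 0 -0.2; 0 0 -30 0 -0.2; 0 0 -30 0 -0.2; 0 -40 0 0 -0.2; 0 -50 0 0 -0.2; 0 -55 0 0 -0.2; 0 -55 0 0 -0.2"
}}

```text
time_s: 6.0
tcp_pos: [469.9, 241.1, 301.0]
tool_rot: [0.001, -3.141, 0.001]
ft_force: [1.0, -1.1, 0.4]
finger_gap: 51.4
grip_force: 0.0
```

Request:
{"api": "carry_out", "payload": {
  "plan": "0 -55 0 0 -1; 0 -55 0 0 -1; 0 -55 0 0 -1; 0 -55 0 0 -1; 0 -55 0 0 -1; 0 0 0 0.1745 -1; 0 0 0 0.1745 -1; 0 0 0 0.1745 -1; 0 0 0 0.1745 -1; 0 0 0 0.1745 -1"
}}

```text
time_s: 7.25
tcp_pos: [469.9, -32.0, 301.0]
tool_rot: [-1.336, -2.843, 0.001]
ft_force: [0.3, -0.3, 0.4]
finger_gap: 85.6
grip_force: 0.0
```

Request:
{"api": "carry_out", "payload": {
  "plan": "0 0 0 0.1745 -1; 0 0 0 0.1745 -1; 0 0 0 0.1745 -1; 0 0 0 0.1745 -1; 0 0 0 0 -1"
}}

```text
time_s: 7.88
tcp_pos: [470.1, -31.9, 301.0]
tool_rot: [-2.219, -2.224, 0.001]
ft_force: [0.0, 0.3, 0.8]
finger_gap: 85.6
grip_force: 0.0
```

```bash
python3 - <<'E'
from h import *
plan([453.5,-70,100],0);st()
a=snap('scene','s3.png');b=snap('top','t3.png')
r=lambda im,x,y,w,h:cv2.resize(im[y:y+h,x:x+w],(400,300),interpolation=cv2.INTER_CUBIC)
cv2.imwrite('pics/c3.png',np.hstack([r(b,120,130,280,210),r(a,170,110,200,150)]))
E
```

```text
yaw 0.002 turn 0.002 then shift [-38.  -16.6 201. ] tilt 0.03
{'time_s': 7.875, 'qpos': [-0.238, 0.099, -0.054, 1.418, -0.0, 1.33], 'dq': [0.001, 0.002, 0.002, -0.005, 0.002, -0.06], 'joint_efforts': [-0.002, -35.933, 30.13, 0.003, -0.002, 0.603], 'tcp_pos': [470.14, -31.943, 301.002], 'tool_rot': [-2.219, -2.224, 0.001], 'ft_force': [0.007, 0.317, 0.8], 'wrist_torque': [-0.064, -0.016, -0.004], 'grip_force': 0.0, 'finger_gap': 85.579}
```

View pics/c3.png

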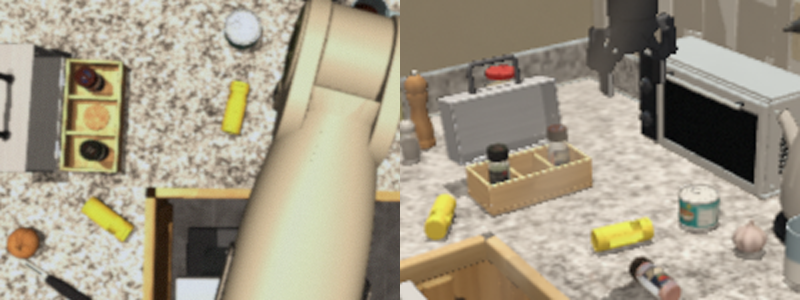

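The hood stands open. The middle cell is empty, with the mat at about top (187,212). I go to the jar's cap end now.

Request:
{"api": "carry_out", "payload": {
  "plan": "-38 -16.6 0 0 -1; 0 0 50 0 -1; 0 0 50 0 -1; 0 0 50 0 -1; 0 0 50 0 -1; 0 0 50 0 -1; 0 0 47 0 -1; 0 0 0 0 -1"
}}

```text
time_s: 8.98
tcp_pos: [450.7, -68.7, 1.1]
tool_rot: [-2.214, -2.219, 0.005]
ft_force: [-0.7, -0.2, -0.5]
finger_gap: 85.6
grip_force: 0.0
```

```bash
python3 - <<'E'
from h import *
a=snap('scene','s4.png')
b=cv2.imread('pics/t3.png')
cv2.imwrite('pics/c4.png',cv2.resize(a[190:280,240:360],(640,480),interpolation=cv2.INTER_CUBIC))
h=cv2.cvtColor(b[195:230,172:204],cv2.COLOR_BGR2HSV);print(h[17,15],h[17,2:30:3].tolist())
E
```

```text
[ 21 121 211] [[26, 100, 197], [30, 88, 214], [18, 131, 209], [18, 129, 210], [20, 123, 210], [18, 129, 208], [14, 143, 204], [19, 124, 203], [32, 69, 215], [31, 80, 216]]
```

View pics/c4.png

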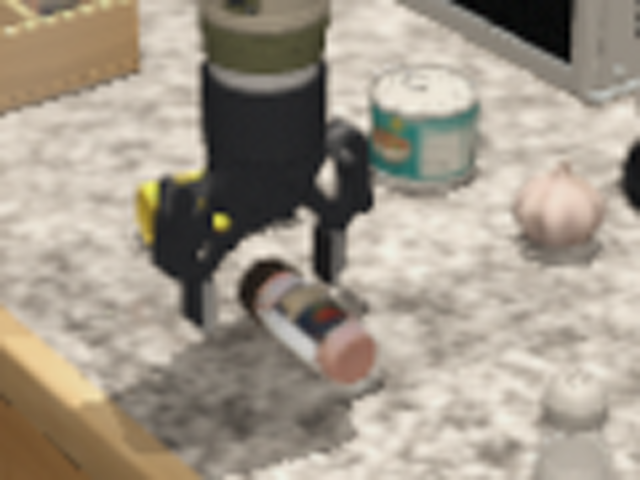

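The jar's cap end lies between the open fingers. I close gently.

Request:
{"api": "carry_out", "payload": {
  "plan": "0 0 0 0 -0.2; 0 0 0 0 0; 0 0 0 0 0.08; 0 0 0 0 0.08; 0 0 0 0 0.08"
}}

```text
time_s: 9.65
tcp_pos: [455.7, -70.3, 5.6]
tool_rot: [2.219, 2.22, 0.003]
ft_force: [-1.5, 1.2, 7.4]
finger_gap: 40.2
grip_force: 30.1
```

Request:
{"api": "carry_out", "payload": {
  "plan": "0 0 -15 0 0.08; 0 0 -15 0 0.06; 0 0 -20 0 0.06; 0 0 -20 0 0.06; 0 0 -20 0 0.06; 0 0 -10 0 0.06; 0 0 0 0 0.06"
}}

```text
time_s: 10.52
tcp_pos: [454.8, -70.0, 104.5]
tool_rot: [2.22, 2.221, 0.001]
ft_force: [0.3, -0.7, -1.7]
finger_gap: 40.5
grip_force: 19.0
```

```bash
python3 - <<'E'
from h import *
a=snap('scene','s5.png')
cv2.imwrite('pics/c5.png',cv2.resize(a[170:275,240:380],(640,480),interpolation=cv2.INTER_CUBIC))
E
```

```text
(no output)
```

View pics/c5.png

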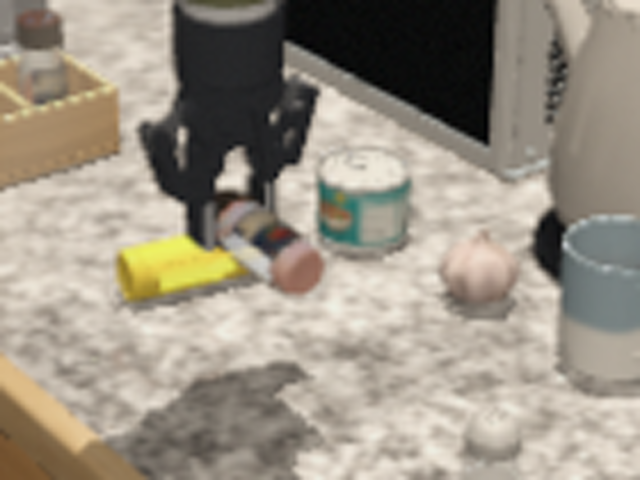

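The jar is gripped near its cap and stays horizontal. I lower it a bit and ease the grip so it swings down.

Request:
{"api": "carry_out", "payload": {
  "plan": "0 0 18 0 0.06; 0 0 0 0 0.05; 0 0 0 0 0.045; 0 0 0 0 0.04; 0 0 0 0 0.04; 0 0 0 0 0.037; 0 0 0 0 0.037"
}}

```text
time_s: 11.45
tcp_pos: [454.3, -69.9, 85.9]
tool_rot: [2.221, 2.222, 0.0]
ft_force: [-0.5, 0.1, -0.6]
finger_gap: 41.1
grip_force: 0.0
```

```bash
cat >> h.py <<'E'
def jar(f,show=True):
    a=snap('scene',f); h=cv2.cvtColor(a,cv2.COLOR_BGR2HSV); s=status.sense(); p=np.array(s['tcp_pos'])
    u,v=proj('scene',p+[0,0,18.7]).round().astype(int)
    # pinkish-red base / label region blobs near the tool
    x0,y0=u-45,v-25; w=h[y0:v+60,x0:u+60]
    m=(((w[...,0]<12)|(w[...,0]>172))&(w[...,1]>70)&(w[...,2]>60)).astype(np.uint8)
    n,l,t,c=cv2.connectedComponentsWithStats(m)
    print('grasp px',u,v,[(c[i]+[x0,y0]).round(0).tolist()+[int(t[i,4])] for i in range(1,n) if t[i,4]>8])
    print('base horiz px',proj('scene',p+[0,-95,18.7]).round(0),'base hang px',proj('scene',p+[0,0,18.7-95]).round(0), 'torque',np.round(s['wrist_torque'],3),'F',np.round(s['ft_force'],2),'grip',round(s['grip_force'],1),round(s['finger_gap'],2))
E
python3 -c "
from h import *
jar('s6.png')"
```

```text
grasp px 290 222 [[295.0, 249.0, 60]]
base horiz px [309. 234.] base hang px [291. 248.] torque [-0.046  0.038  0.059] F [-0.41  0.47  0.05] grip 0.0 40.91
```

```bash
python3 -c "
from h import *
a=cv2.imread('pics/s6.png')
cv2.imwrite('pics/c6.png',cv2.resize(a[185:275,240:360],(640,480),interpolation=cv2.INTER_CUBIC))"
```

```text
(no output)
```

View pics/c6.png

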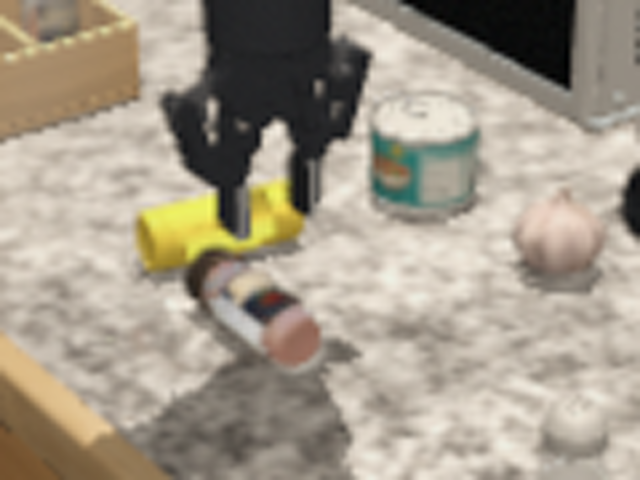

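The jar slipped out and dropped flat, and it still lies along y. Gravity alone won't turn it in the pads. I'll grip near its middle and lever the cap up on the tray's front wall edge. After that I'll yaw half a turn and push the base against the tray front to bring it vertical. First I clear the view and re-locate the jar.

Request:
{"api": "carry_out", "payload": {
  "plan": "0 0 -50 0 -0.1; 0 0 -50 0 -0.5; 0 0 -50 0 -1; 60 0 -20 0 -1; 60 0 0 0 -1; 60 0 0 0 -1; 60 0 0 0 -1; 60 0 0 0 -1; 0 0 0 0 -1"
}}

```text
time_s: 12.62
tcp_pos: [453.3, 233.2, 255.2]
tool_rot: [-2.213, -2.229, -0.001]
ft_force: [-0.2, -1.4, 0.2]
finger_gap: 85.7
grip_force: 0.0
```

```bash
python3 - <<'E'
from h import *
a=snap('scene','s7.png');b=snap('top','t7.png')
# difference to counter texture hard: crop side by side (10th picture kept); numeric: dark cap in top
g=b.max(2)[190:250,290:390]
m=(g<70).astype(np.uint8);n,l,t,c=cv2.connectedComponentsWithStats(m)
print([(t[i].tolist(),(c[i]+[290,190]).round(1)) for i in range(1,n) if t[i,4]>15])
h=cv2.cvtColor(a,cv2.COLOR_BGR2HSV)[225:290,260:360]
m=(((h[...,0]<12)|(h[...,0]>172))&(h[...,1]>70)&(h[...,2]>60)).astype(np.uint8);n,l,t,c=cv2.connectedComponentsWithStats(m)
print([(t[i].tolist(),(c[i]+[260,225]).round(1)) for i in range(1,n) if t[i,4]>15])
# mat: orange cork, in t3 (arm may cover now)
q=cv2.imread('pics/t3.png');h=cv2.cvtColor(q,cv2.COLOR_BGR2HSV)[195:230,172:204]
m=((h[...,0]<24)&(h[...,1]>108)&(h[...,2]>190)).astype(np.uint8);n,l,t,c=cv2.connectedComponentsWithStats(m)
for i in range(1,n):
  if t[i,4]>60: print('mat',t[i],onz('top',*(c[i]+[172,195]),11).round(1))
st()
E
```

```text
[([11, 23, 6, 13, 75], array([303.5, 219.1]))]
[([30, 20, 10, 8, 64], array([294.6, 248.7]))]
mat [  6   7  20  19 262] [473.3 326.5  11. ]
{'time_s': 12.725, 'qpos': [0.311, 0.179, -0.072, 1.321, -0.0, 1.88], 'dq': [-0.04, -0.011, -0.011, 0.002, -0.002, -0.001], 'joint_efforts': [1.194, -40.181, 30.176, -0.064, 0.075, 0.023], 'tcp_pos': [453.62, 229.931, 255.252], 'tool_rot': [-2.219, -2.224, 0.001], 'ft_force': [-0.537, -0.38, 1.623], 'wrist_torque': [0.002, 0.025, 0.048], 'grip_force': 0.0, 'finger_gap': 85.715}
```

```bash
python3 - <<'E'
from h import *
print(onz('top',303.5,219.1,20.5).round(1), 'base',onz('scene',294.6,249.2,20.5).round(1))
# red label/base row centroids in top to get axis yaw
b=cv2.imread('pics/t7.png')
h=cv2.cvtColor(b,cv2.COLOR_BGR2HSV)[205:235,295:345]
m=((h[...,0]>90)&(h[...,0]<140)&(h[...,1]>60))|(((h[...,0]<12)|(h[...,0]>165))&(h[...,1]>80))
ys,xs=np.nonzero(m);print(len(xs),xs.mean()+295,ys.mean()+205,xs.min()+295,xs.max()+295)
print(onz('top',xs.mean()+295,ys.mean()+205,20.5).round(1))
cv2.imwrite('pics/c7.png',np.hstack([cv2.resize(b[195:240,290:350],(400,300),interpolation=3),cv2.resize(b[155:265,150:297],(400,300),interpolation=3)]))
E
```

```text
[455.1 -13.1  20.5] base [449.4 -99.   20.5]
52 320.59615384615387 219.69230769230768 302 330
[454.3 -63.   20.5]
```

View pics/c7.png

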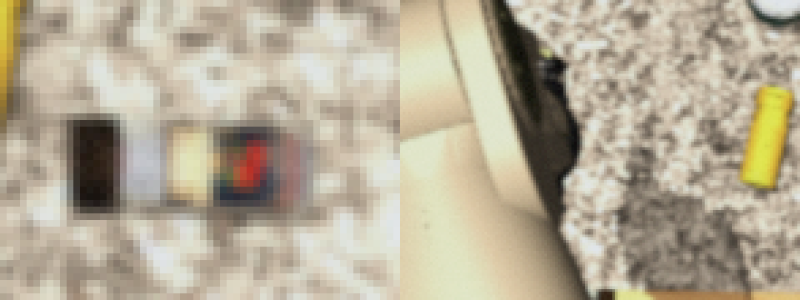

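The jar lies with its cap end at y≈-3 and its base at y≈-108, on x≈454.5. The yellow look-alike is clear of it. I grip 40 mm from the cap end.

```bash
python3 - <<'E'
import numpy as np
E=np.array([271.5,60.]);pv=None
for a,d in zip(np.radians([0,10,20,30,40,48,53]),[33,30,27,23,18,14,11]):
  c,s=np.cos(a),np.sin(a); G=E-d*np.array([c,s])-20.5*np.array([s,-c]); low=G[1]-65*s-20.5*c
  print(np.degrees(a).round(),G.round(1),'base low',low.round(1), None if pv is None else (G-pv).round(1)); pv=G
E
```

```text
0.0 [238.5  80.5] base low 60.0 None
10.0 [238.4  75. ] base low 43.5 [-0.1 -5.5]
20.0 [239.1  70. ] base low 28.5 [ 0.7 -4.9]
30.0 [241.3  66.3] base low 16.0 [ 2.2 -3.8]
40.0 [244.5  64.1] base low 6.6 [ 3.2 -2.1]
48.0 [246.9  63.3] base low 1.3 [ 2.4 -0.8]
53.0 [248.5  63.6] base low -0.7 [1.6 0.2]
```

Request:
{"api": "carry_out", "payload": {
  "plan": "-55 0 0 0 -1; -55 0 0 0 -1; -55 0 0 0 -1; -55 0 0 0 -1; -53.5 1 0 0 -1; 0 0 55 0 -1; 0 0 55 0 -1; 0 0 55 0 -1; 0 0 55 0 -1; 0 0 31 0 -1"
}}

```text
time_s: 13.98
tcp_pos: [452.7, -45.2, 2.2]
tool_rot: [-2.223, -2.216, 0.003]
ft_force: [0.2, -0.5, 0.1]
finger_gap: 85.7
grip_force: 0.0
```

Request:
{"api": "carry_out", "payload": {
  "plan": "0 0 0 0 -1; 0 0 0 0 -0.2; 0 0 0 0 0; 0 0 0 0 0.1; 0 0 0 0 0.1; 0 0 0 0 0.1"
}}

```text
time_s: 14.72
tcp_pos: [456.5, -44.6, 6.3]
tool_rot: [2.219, 2.22, 0.002]
ft_force: [-2.1, -0.5, 7.4]
finger_gap: 39.3
grip_force: 48.3
```

Request:
{"api": "carry_out", "payload": {
  "plan": "0 0 -40 0 0.1; 0 0 -40 0 0.1; 0 0 -40 0 0.1; 55 4 0 0 0.1; 55 4 0 0 0.1; 55 4 0 0 0.1; 55 4 0 0 0.1; 52 0 0 0 0.1; 10 0 0 0 0.1; 0 0 0 0 0.1"
}}

```text
time_s: 15.98
tcp_pos: [470.8, 238.4, 124.9]
tool_rot: [2.219, 2.224, 0.0]
ft_force: [0.5, -0.3, -1.6]
finger_gap: 39.5
grip_force: 48.2
```

```bash
python3 - <<'E'
from h import *
st(); plan([472,238.5,70],0)
# check cap end of the jar in scene view: dark cap at y=+40; print projected axis samples' colours
a=snap('scene','s8.png'); p=np.array(status.sense()['tcp_pos'])
for dy in (-60,-50,-40,-30,-20,15,25,35,45,55):
  for zo in(15,25):
    u,v=proj('scene',p+[-14,dy,zo]).round().astype(int); print(dy,zo,(u,v),a[v,u].tolist())
E
```

```text
{'time_s': 15.975, 'qpos': [0.317, 0.28, -0.269, 1.022, -0.0, 1.885], 'dq': [-0.035, -0.009, -0.017, -0.0, -0.005, -0.005], 'joint_efforts': [1.135, -44.238, 28.368, -0.085, 0.106, 0.068], 'tcp_pos': [470.804, 238.354, 124.868], 'tool_rot': [2.219, 2.224, 0.0], 'ft_force': [0.531, -0.313, -1.64], 'wrist_torque': [0.048, 0.009, 0.028], 'grip_force': 48.15, 'finger_gap': 39.501}
yaw 0.002 turn 0.002 then shift [ 0.2  1.2 54.9] tilt 0.03
-60 15 (np.int64(250), np.int64(186)) [103, 119, 151]
-60 25 (np.int64(250), np.int64(183)) [105, 121, 153]
-50 15 (np.int64(248), np.int64(185)) [109, 126, 159]
-50 25 (np.int64(248), np.int64(182)) [137, 152, 180]
-40 15 (np.int64(247), np.int64(184)) [115, 132, 165]
-40 25 (np.int64(247), np.int64(182)) [127, 142, 171]
-30 15 (np.int64(246), np.int64(183)) [141, 153, 175]
-30 25 (np.int64(245), np.int64(181)) [133, 138, 145]
-20 15 (np.int64(244), np.int64(182)) [185, 192, 196]
-20 25 (np.int64(244), np.int64(180)) [104, 103, 109]
15 15 (np.int64(239), np.int64(179)) [102, 106, 111]
15 25 (np.int64(239), np.int64(177)) [101, 106, 111]
25 15 (np.int64(238), np.int64(178)) [48, 50, 54]
25 25 (np.int64(238), np.int64(176)) [46, 49, 53]
35 15 (np.int64(237), np.int64(177)) [45, 47, 50]
35 25 (np.int64(237), np.int64(175)) [43, 45, 47]
45 15 (np.int64(235), np.int64(177)) [45, 49, 55]
45 25 (np.int64(235), np.int64(174)) [41, 42, 43]
55 15 (np.int64(234), np.int64(176)) [83, 88, 94]
55 25 (np.int64(234), np.int64(173)) [41, 40, 42]
```

Request:
{"api": "carry_out", "payload": {
  "plan": "0 0 30 0 0.085; 0 0 20 0 0.085; 0 0 0 0 0.085; 0 0 5 0 0.085; 0 0 3 0 0.085; 0 0 0 0 0.085"
}}

```text
time_s: 16.77
tcp_pos: [471.3, 237.9, 66.9]
tool_rot: [2.221, 2.222, 0.001]
ft_force: [-0.6, 0.3, -0.5]
finger_gap: 39.5
grip_force: 48.1
```

Request:
{"api": "carry_out", "payload": {
  "plan": "0 0 3 0 0.075; 0 0 3 0 0.075; 0 0 0 0 0.075"
}}

```text
time_s: 17.15
tcp_pos: [472.6, 237.1, 62.1]
tool_rot: [2.219, 2.218, 0.002]
ft_force: [0.2, -5.9, 7.7]
finger_gap: 39.4
grip_force: 38.0
```

Request:
{"api": "carry_out", "payload": {
  "plan": "0 0 2.5 0 0.075; 0 0 2.5 0 0.075; 0.5 0 2.5 0 0.075; 1 0 2 0 0.075; 1 0 2 0 0.075; 0 0 0 0 0.075"
}}

```text
time_s: 17.9
tcp_pos: [472.4, 237.0, 50.5]
tool_rot: [2.218, 2.214, -0.004]
ft_force: [0.0, -15.3, 10.6]
finger_gap: 39.7
grip_force: 41.7
```

```bash
cat >> h.py <<'E'
def jax(f):
    # print the red/pink base blobs and dark cap near tool, with the expected base px for several tilts
    a=snap('scene',f); h=cv2.cvtColor(a,cv2.COLOR_BGR2HSV); s=status.sense(); G=np.array(s['tcp_pos'])+[0,0,16]
    u,v=proj('scene',G).round().astype(int); x0,y0=u-30,v-20
    w=h[y0:v+50,x0:u+45]
    m=(((w[...,0]<9)|(w[...,0]>172))&(w[...,1]>60)&(w[...,2]>60)).astype(np.uint8)
    n,l,t,c=cv2.connectedComponentsWithStats(m)
    print('G',u,v,[(c[i]+[x0,y0]).round(1).tolist()+[int(t[i,4])] for i in range(1,n) if t[i,4]>6])
    return G
E
python3 - <<'E'
from h import *
G=jax('s9.png')
for a in(0,15,30,45,60): print(a,proj('scene',G+np.array([0,-65*np.cos(np.radians(a)),-65*np.sin(np.radians(a))])).round(1))
a=cv2.imread('pics/s8.png');print(a.shape)
E
```

```text
G 246 198 []
0 [255.5 203.9]
15 [255.4 207.8]
30 [254.6 211. ]
45 [253.3 213.2]
60 [251.6 214.3]
(420, 560, 3)
```

Request:
{"api": "carry_out", "payload": {
  "plan": "2 0 1.5 0 0.075; 2 0 1 0 0.075; 2 0 1 0 0.075; 2 0 0 0 0.075; 0 0 0 0 0.075"
}}

```text
time_s: 18.58
tcp_pos: [472.7, 239.9, 47.1]
tool_rot: [2.217, 2.204, -0.015]
ft_force: [1.2, -32.9, 15.8]
finger_gap: 39.4
grip_force: 44.6
```

```bash
python3 - <<'E'
from h import *
snap('scene','s10.png'); G=np.array(status.sense()['tcp_pos'])+[0,0,16]
d=lambda i:cv2.imread(f'pics/s{i}.png').astype(int)
A=d(10);B=d(7)   # s7: tool near bin but high; use rows of brightness
for v in range(194,224,2): print(v,[int(x) for x in A[v,238:268:2].mean(1)],'  R-B',[int(x) for x in (A[v,238:268:2,2]-A[v,238:268:2,0])])
for a in(0,15,30,45,60): print(a,proj('scene',G+np.array([0,-65*np.cos(np.radians(a)),-65*np.sin(np.radians(a))])).round(1))
E
```

```text
194 [68, 76, 155, 161, 130, 126, 112, 113, 101, 134, 132, 130, 128, 127, 164]   R-B [15, 15, 8, 11, 21, 25, 22, 16, 31, 62, 65, 65, 66, 67, 33]
196 [72, 100, 118, 130, 146, 141, 129, 113, 103, 130, 130, 130, 129, 127, 174]   R-B [16, 15, 12, 31, 39, 35, 31, 20, 30, 63, 65, 66, 68, 67, 31]
198 [74, 92, 136, 123, 150, 118, 103, 99, 106, 132, 131, 129, 123, 121, 174]   R-B [16, 17, 18, 19, 40, 19, 26, 21, 38, 65, 65, 66, 66, 66, 28]
200 [79, 93, 128, 188, 106, 97, 108, 99, 95, 125, 124, 122, 121, 121, 135]   R-B [18, 17, 18, 19, 14, 13, 64, 61, 35, 61, 63, 63, 64, 67, 31]
202 [114, 94, 115, 185, 165, 95, 97, 108, 112, 117, 123, 129, 114, 123, 159]   R-B [50, 17, 18, 17, 9, 12, 15, 9, 25, 39, 63, 67, 63, 68, 36]
204 [130, 129, 126, 135, 196, 147, 116, 157, 164, 159, 132, 124, 124, 174, 184]   R-B [61, 54, 51, 35, 11, 11, 21, 32, 33, 32, 53, 49, 28, 23, 24]
206 [129, 129, 129, 130, 158, 158, 153, 163, 132, 111, 158, 186, 202, 198, 198]   R-B [59, 58, 57, 58, 25, 31, 44, 37, 39, 47, 23, 22, 22, 23, 23]
208 [129, 136, 120, 133, 124, 142, 144, 120, 105, 105, 168, 179, 182, 175, 176]   R-B [6
[... 471 characters left out ...]
 18, 22, 22, 22, 21, 22, 22]
216 [149, 151, 144, 123, 117, 114, 120, 113, 111, 182, 178, 183, 168, 176, 170]   R-B [23, 24, 24, 22, 21, 20, 20, 18, 17, 21, 21, 22, 22, 23, 22]
218 [150, 152, 148, 142, 117, 139, 143, 121, 127, 119, 135, 168, 148, 174, 176]   R-B [23, 23, 23, 22, 20, 21, 21, 19, 18, 17, 19, 22, 20, 20, 21]
220 [129, 134, 138, 133, 124, 123, 124, 119, 114, 108, 119, 208, 173, 142, 167]   R-B [24, 23, 23, 23, 22, 21, 20, 19, 18, 17, 17, 21, 23, 22, 24]
222 [116, 128, 147, 144, 142, 146, 136, 137, 135, 168, 177, 178, 169, 172, 195]   R-B [24, 24, 22, 22, 22, 20, 20, 20, 20, 21, 22, 21, 22, 22, 23]
0 [255.1 204.4]
15 [255.  208.3]
30 [254.3 211.5]
45 [253.  213.6]
60 [251.3 214.7]
```

```bash
cat >> h.py <<'E'
def base(f,x=472,rng=(238,268,196,224)):
    A=cv2.imread('pics/'+f).astype(int); u0,u1,v0,v1=rng; w=A[v0:v1,u0:u1]; k=(w[...,2]-w[...,0]); 
    m=((k>36)&(k<56)&(w.mean(2)<165)).astype(np.uint8); m=cv2.morphologyEx(m,cv2.MORPH_OPEN,np.ones((2,2),np.uint8))
    n,l,t,c=cv2.connectedComponentsWithStats(m)
    for i in range(1,n):
        if t[i,4]>12:
            o,r=ray('scene',*(c[i]+[u0,v0])); q=o+r*(x-o[0])/r[0]; print('blob',(c[i]+[u0,v0]).round(1),t[i].tolist(),'->',q.round(0))
E
python3 - <<'E'
from h import *
for f in('s8.png','s9.png','s10.png'):
  print(f);base(f,472,(238,268,170,224))
E
```

```text
s8.png
blob [252.3 186.1] [7, 11, 15, 11, 86] -> [472. 187. 131.]
s9.png
blob [253.4 207.2] [9, 34, 13, 7, 58] -> [472. 187.  47.]
s10.png
blob [253.8 208.9] [12, 36, 9, 7, 45] -> [472. 185.  41.]
```

Request:
{"api": "carry_out", "payload": {
  "plan": "-6 0 -5 0 0.1; 0 0 -25 0 0.1; 0 0 -25 0 0.1; 0 0 -22 0 0.1; 0 0 0 0 0.1; 0 0 0 0 0.1"
}}

```text
time_s: 19.38
tcp_pos: [470.6, 242.5, 121.8]
tool_rot: [-2.22, -2.222, 0.001]
ft_force: [0.2, -0.3, -2.0]
finger_gap: 39.3
grip_force: 52.4
```

```bash
python3 - <<'E'
from h import *
st(); plan([470.8,238.4,124.9],0)
snap('scene','s11.png');base('s11.png',472,(236,272,165,224))
def cls(f,u0=226,u1=270,v0=168,v1=200):
  A=cv2.imread('pics/'+f).astype(int)
  for v in range(v0,v1):
    s=''
    for u in range(u0,u1):
      b,g,r=A[v,u]; k=r-b; m=(b+g+r)/3
      s+= '#' if m<62 else 'p' if 36<k<56 and m<165 else 'w' if k>=56 else 'b' if k<0 else 'o' if m>180 else '.'
    print(v,s)
cls('s8.png');print();cls('s11.png')
E
```

```text
{'time_s': 19.375, 'qpos': [0.324, 0.286, -0.268, 1.017, 0.0, 1.894], 'dq': [-0.001, 0.01, -0.012, 0.003, -0.003, -0.002], 'joint_efforts': [-0.002, -45.519, 28.607, -0.041, -0.006, -0.0], 'tcp_pos': [470.592, 242.473, 121.796], 'tool_rot': [-2.22, -2.222, 0.001], 'ft_force': [0.178, -0.315, -2.049], 'wrist_torque': [-0.021, 0.016, 0.019], 'grip_force': 52.424, 'finger_gap': 39.342}
yaw 0.001 turn 0.001 then shift [-4.1  0.2 -3.1] tilt 0.04
blob [253.2 190.5] [12, 22, 12, 9, 68] -> [472. 183. 116.]
168 ...#####..######................oooooooooo..
169 ...#####.#######................oooooooooo..
170 ....###########..............ooooooooooooooo
171 ....###########..............ooooooooooooooo
172 .....##########.............oooooooooooooooo
173 ......########...............ooooooooooooo..
174 .......#######...............ooooooooooooooo
175 .........####...............oooooooooooooooo
176 .........####...pp..........oooooooooooooooo
177 .........####...............oooooooooooooooo
178 .........####...............oooooooooooooooo
179 ..........###................ooooooooooooooo
180 ....
[... 1840 characters left out ...]
pwwooooooooooo
186 .oowwwwwwwwwwwwwp.oo........p.ppwwwooooooooo
187 wwwwwwwwwwwwwwwwwp.o.ppppppppppppwwwoooooo..
188 wwwwwwwwwwwwwwwwwp...ppppppppppppwwwwwoooo..
189 wwwwwwwwwwwwwwwwwwp.pppppppppppppwwwwww.oooo
190 wwwwwwwwwwwwwwwwwwpp.ppppppppppwwwwwwwwwoooo
191 wwwwwwwwwwwwwwwwwwwpp.ppppppp.owwwwwwwwwoooo
192 wwwwwwwwwwwwwwwwwwwww...ppppppwwwwwwwwwwoooo
193 wwwwwwwwwwwwwwwwwwwwwpp.pppppwwwwwwwwwww...o
194 wwwwwwwwwwwwwwwwwwwwwwpppppwwwwwwwwwwwww..oo
195 wwwwwwwwwwwwwwwowwwwwwwwwwwwwwwwwwwwwwww..oo
196 wwwwwwwwwwwwwwwpwwwwwwwwwwwwwwwwwwwwwwww.ooo
197 wwwwwwwwowwwwwwwwwwwwwwwwwwwwwwwwwwwwwwwoooo
198 wwwwwwwwpwwwwwwwwwwwwwwwwwwwwwwwwwwwwwww.ooo
199 woowwwwwwwwwwwwwwwwwwwwwwwwwwwwwwwwwwwww..oo
```

The jar did rotate in the pads: its base face is foreshortened and lower, so the tilt is roughly 30°. Next I yaw half a turn to bring the base toward the tray. Then I push it against the tray front while rising, so that friction helps.

Request:
{"api": "carry_out", "payload": {
  "plan": "-40 0 -10 0 0.1; 0 0 0 -0.1745 0.1; 0 0 0 -0.1745 0.1; 0 0 0 -0.1745 0.1; 0 0 0 -0.1745 0.1; 0 0 0 -0.1745 0.1; 0 0 0 -0.1745 0.1; 0 0 0 -0.1745 0.1; 0 0 0 -0.1745 0.1; 0 0 0 -0.1745 0.1"
}}

```text
time_s: 20.68
tcp_pos: [470.2, 202.3, 131.2]
tool_rot: [0.009, -3.139, 0.001]
ft_force: [0.8, 0.4, -0.9]
finger_gap: 39.6
grip_force: 52.3
```

Request:
{"api": "carry_out", "payload": {
  "plan": "0 0 0 -0.1745 0.1; 0 0 0 -0.1745 0.1; 0 0 0 -0.1745 0.1; 0 0 0 -0.1745 0.1; 0 0 0 -0.1745 0.1; 0 0 0 -0.1745 0.1; 0 0 0 -0.1745 0.1; 0 0 0 -0.1745 0.1; 0 0 0 -0.1745 0.1; 0 0 0 0 0.1"
}}

```text
time_s: 21.92
tcp_pos: [470.3, 202.3, 131.4]
tool_rot: [2.218, -2.222, -0.002]
ft_force: [-0.8, -0.9, -0.7]
finger_gap: 39.7
grip_force: 52.3
```

```bash
python3 - <<'E'
from h import *
plan([472,197,45],0)
pv=None
for a,Rz in zip(np.radians([30,40,50,60,70,80,90]),[40,42,44,46,48,50,52]):
  c,s=np.cos(a),np.sin(a);G=np.array([271.5-(65*c+20.5*s),Rz+65*s-20.5*c]);print(np.degrees(a).round(),'TCP',(G-[0,16]).round(1),'low',(G[1]-65*s-20.5*c).round(1),None if pv is None else (G-pv).round(1));pv=G
E
```

```text
yaw 3.14 turn -0.002 then shift [ 5.3 -1.9 86.4] tilt 0.12
30.0 TCP [205.   38.7] low 4.5 None
40.0 TCP [208.5  52.1] low 10.6 [ 3.6 13.3]
50.0 TCP [214.   64.6] low 17.6 [ 5.5 12.5]
60.0 TCP [221.2  76. ] low 25.5 [ 7.2 11.4]
70.0 TCP [230.   86.1] low 34.0 [ 8.8 10. ]
80.0 TCP [240.   94.5] low 42.9 [10.   8.4]
90.0 TCP [251. 101.] low 52.0 [11.   6.5]
```

Request:
{"api": "carry_out", "payload": {
  "plan": "3 -2 30 0 0.1; 0 0 30 0 0.1; 0 0 24 0 0.085; 0 0 0 0 0.085; -4 0 0 0 0.08; -3 0 -2 0 0.08; -3 0 -6 0 0.08; -2 0 -6 0 0.08; 0 0 0 0 0.08"
}}

```text
time_s: 23.05
tcp_pos: [473.8, 211.9, 63.7]
tool_rot: [-2.22, 2.22, -0.001]
ft_force: [-0.1, -1.1, -0.1]
finger_gap: 39.0
grip_force: 51.4
```

Request:
{"api": "carry_out", "payload": {
  "plan": "-3 0 -3 0 0.075; -3 0 -3 0 0.075; -3 0 -4 0 0.075; 0 0 0 0 0.075"
}}

```text
time_s: 23.55
tcp_pos: [472.5, 217.5, 72.2]
tool_rot: [2.215, -2.22, 0.006]
ft_force: [-1.1, -10.4, 0.0]
finger_gap: 39.4
grip_force: 43.2
```

Request:
{"api": "carry_out", "payload": {
  "plan": "-3.5 0 -5 0 0.075; -3.5 0 -5 0 0.075; -4 0 -5 0 0.075; -4.5 0 -5 0 0.075; 0 0 0 0 0.075"
}}

```text
time_s: 24.18
tcp_pos: [472.5, 233.8, 92.7]
tool_rot: [2.217, -2.22, 0.005]
ft_force: [-0.9, -9.0, 2.9]
finger_gap: 39.8
grip_force: 43.5
```

Request:
{"api": "carry_out", "payload": {
  "plan": "-4 0 -2 0 0.075; -4 0 -2 0 0.075; -4 0 -1 0 0.075; -3 0 -1 0 0.075; -2 0 0 0 0.075; 0 0 0 0 0.075"
}}

```text
time_s: 24.92
tcp_pos: [472.6, 249.4, 99.3]
tool_rot: [2.215, -2.22, 0.008]
ft_force: [-2.3, -13.0, 9.1]
finger_gap: 39.9
grip_force: 44.7
```

```bash
python3 - <<'E'
from h import *
st();snap('scene','s12.png')
G=np.array(status.sense()['tcp_pos'])+[0,0,16]
print(proj('scene',G),proj('scene',G+[0,0,-65]),proj('scene',G+[0,0,40]))
A=cv2.imread('pics/s12.png').astype(int)
for v in range(165,218):
    s=''
    for u in range(222,266):
      b,g,r=A[v,u]; k=r-b; m=(b+g+r)/3
      s+= '#' if m<62 else 'p' if 36<k<56 and m<165 else 'w' if k>=56 else 'b' if k<0 else 'o' if m>180 else '.'
    print(v,s)
E
```

```text
{'time_s': 24.925, 'qpos': [0.339, 0.316, -0.286, 0.972, -0.007, -1.229], 'dq': [-0.002, -0.003, -0.002, -0.0, 0.001, -0.002], 'joint_efforts': [5.647, -41.151, 27.625, -2.975, 3.677, 0.053], 'tcp_pos': [472.593, 249.438, 99.343], 'tool_rot': [2.215, -2.22, 0.008], 'ft_force': [-2.254, -13.035, 9.066], 'wrist_torque': [-2.948, 0.511, 0.037], 'grip_force': 44.691, 'finger_gap': 39.865}
[243.91000038 184.53629397] [244.90492223 200.3506352 ] [243.27951775 174.51473563]
165 ...........###############............oooooo
166 ............##############............oooooo
167 .....####....#############...........ooooooo
168 ....#####....############............ooooooo
169 ....######...############...........oooooooo
170 .....#####...#########..............oooooooo
171 .....#####...#######................oooooooo
172 ......####...######.................oooooooo
173 ......#####..######....p............oooooooo
174 ......#####..######....p............oooooooo
175 .......############...pppppp.....ooooooooooo
176 .......###########....pp........oooooooooooo
177 ........##########...pp.........oooo
[... 1268 characters left out ...]
wwwwwwwwwwwpp.
204 wwwwwwwwwwwwwwwwwwwwwwwwwwwwwwwwwwwwwpp....o
205 wwwwwwwwwwwwwwwwwwwwwwwwwwwwwwwwwwppp..ooooo
206 wwwwwwwwwwwwwwwwwwwwwwwwwwwwwwppp....ooooooo
207 wwwwwwwwwwwwwwwwwwwwwwwpwwwppp.....ooooooooo
208 wwwwwwwwwwwwwwwwwwwwpwwwppp........ooo......
209 wwwwwwwwwwwwwwwwwwwwppp.....................
210 wwwwwwwwwwwwwwwwwppp......oooo..............
211 wwwwwwwwwwwwwwppp.........ooooo......o......
212 wwwwwwwwwwwpp............................o..
213 wwwwwwwwpp....o.........................oooo
214 wwwwppp.......oo......................oooooo
215 wppp........oo...................ooooooooooo
216 ....oooooooo....................ooooooo.....
217 o.oooooooooo....................oooooo......
```

```bash
python3 - <<'E'
from h import *
A=cv2.imread('pics/s12.png').astype(int)
for v in range(174,204,2):
  print(v,' '.join('%3d/%-3d'%(A[v,u].mean(),A[v,u,2]-A[v,u,0]) for u in range(232,262,2)))
E
```

```text
174  38/0    76/5    44/2    48/4    52/6   122/11   81/36   81/32   80/27   80/16   83/17   86/16  115/18  194/23  206/23 
176  39/0    43/1    46/2    47/5    91/8   125/15   78/47   83/31   84/22   89/36   86/19  193/23  196/23  193/23  195/23 
178  41/1    41/3    46/5    52/6    98/9    80/22   82/46   88/2    99/5    91/8    92/33  182/24  185/24  188/25  190/24 
180  80/5    53/3    46/6    54/7   139/21   68/23   84/47   87/4    92/3    93/12   94/36  180/23  183/23  183/24  188/24 
182 112/9    98/8    49/7    88/8   110/14   69/19   78/28   90/42   94/41   97/46  104/33  181/57  182/32  185/25  196/24 
184 158/16  176/25   51/8    81/9   108/14  111/21   74/20   80/22   87/27   94/24  107/19  117/42  154/52  203/47  202/24 
186 166/62  136/71   52/7    79/9   112/25  123/52  123/27  108/24  106/22  110/19  122/24  118/41  129/58  126/58  179/61 
188 130/71  130/70   79/25   74/11  111/21  111/28  119/38  138/33  117/26  135/34  127/31  111/35  129/58  121/55  123/60 
190 126/69  132/63  126/42  114/43  105/17  115/25  111/23  109/24  113/23  110/18  104/27  101/31  128/58  159/59  175/64 
192 129/70  126/63  126/45  106/42  110/22  130/28  126/26  137/51   90/12  128/42  182/53  146/61  160/63  134/65  132/66 
194 125/66  124/65  130/49  113/30  111/24  115/25  119/43  171/69  152/55  148/64  136/61  134/62  133/64  132/63  130/65 
196 122/65  122/64  129/65  134/59  128/50  134/56  137/62  138/60  137/60  136/60  134/61  132/61  130/62  130/64  131/66 
198 170/70  162/54  141/66  129/62  134/63  137/62  136/62  136/60  134/59  133/60  133/61  133/62  132/64  131/65  128/66 
200 130/68  128/65  127/63  131/63  134/62  134/60  134/59  135/60  135/61  135/62  135/63  132/62  128/63  126/62  122/63 
202 124/65  123/62  125/60  133/63  134/62  135/61  136/60  135/60  133/60  132/61  129/60  125/60  124/61  123/63  129/68
```

The base slid over the tray wall because I rose before making contact. The jar's tilt is now about 45°. I back off and repeat, lower down, making contact first.

Request:
{"api": "carry_out", "payload": {
  "plan": "0 0 -25 0 0.1; 25 0 -5 0 0.1; 30 0 0 0 0.1; 0 0 30 0 0.1; 0 0 30 0 0.1; 0 0 15 0 0.1; 0 0 0 0 0.1"
}}

```text
time_s: 25.85
tcp_pos: [472.1, 197.9, 52.7]
tool_rot: [2.22, -2.22, -0.002]
ft_force: [-0.3, -0.9, -0.7]
finger_gap: 39.3
grip_force: 52.6
```

```bash
python3 - <<'E'
from h import *
st();snap('scene','s13.png')
A=cv2.imread('pics/s13.png').astype(int)
G=np.array(status.sense()['tcp_pos'])+[0,0,16]
for a in(30,45,60):
  c,s=np.cos(np.radians(a)),np.sin(np.radians(a)); print(a,'base',proj('scene',G+[0,65*c,-65*s]).round(0),'cap',proj('scene',G+[0,-40*c,40*s]).round(0))
for v in range(176,216,2):
  print(v,' '.join('%3d/%-3d'%(A[v,u].mean(),A[v,u,2]-A[v,u,0]) for u in range(234,266,2)))
E
```

```text
{'time_s': 25.85, 'qpos': [0.24, 0.323, -0.407, 0.843, 0.0, -1.331], 'dq': [0.002, -0.022, 0.034, 0.019, -0.001, 0.0], 'joint_efforts': [-0.104, -43.277, 24.72, -0.268, 0.0, 0.001], 'tcp_pos': [472.106, 197.903, 52.67], 'tool_rot': [2.22, -2.22, -0.002], 'ft_force': [-0.311, -0.927, -0.736], 'wrist_torque': [-0.033, 0.005, -0.019], 'grip_force': 52.614, 'finger_gap': 39.349}
30 base [245. 203.] cap [257. 199.]
45 base [246. 207.] cap [256. 196.]
60 base [248. 211.] cap [254. 194.]
176 127/9   128/10  129/10   87/8    58/8    65/11   70/13   74/15   79/16   82/16   85/16   84/17   84/16   81/14   93/12   88/12 
178 124/10  118/10  117/11   67/7    66/10   68/12   72/14   78/16   81/15   84/16   85/17   85/17   83/17   86/15   90/12   76/11 
180 112/9   113/10  109/9    89/8    68/10   70/13   75/14   80/15   83/17   85/17   85/17   85/16   83/16  114/17   84/12   78/11 
182  99/5   101/7    88/8    81/9    67/12   73/14   77/15   82/16   84/18   86/18   85/17   84/17   92/16  137/20   72/13   67/10 
184  80/6    62/6    70/8   104/32   96/39   74/15   79/15   82/17   85/18   86/17   8
[... 1324 characters left out ...]
  138/34  118/59  123/49  124/28  174/24 
206 127/62  128/60  128/60  129/58  148/44  122/45  117/23  116/18  107/23  107/25  106/24  123/25  173/24  187/22  202/22  198/24 
208 129/62  129/62  130/60  136/63  134/43  120/42  110/35  116/24  128/27  114/24  166/24  186/25  200/23  191/24  198/23  193/23 
210 132/64  128/59  133/61  124/46  126/30  158/24  129/21  115/24  109/23  170/24  182/25  189/24  185/23  188/23  184/23  175/23 
212 126/43  124/30  177/26  197/24  211/23  190/24  188/24  177/25  179/23  183/24  192/23  191/22  188/22  185/22  196/22  185/21 
214 167/26  192/24  201/25  204/24  184/23  164/24  124/21  110/21  101/19  126/21  167/23  164/23  185/22  187/22  194/22  198/21
```

Request:
{"api": "carry_out", "payload": {
  "plan": "-4 0 4 0 0.08; -4 0 0 0 0.08; -4 0 0 0 0.075; 0 0 0 0 0.075"
}}

```text
time_s: 26.4
tcp_pos: [473.2, 210.5, 49.9]
tool_rot: [-2.222, 2.22, -0.0]
ft_force: [-0.6, 0.1, -1.5]
finger_gap: 39.3
grip_force: 43.5
```

Request:
{"api": "carry_out", "payload": {
  "plan": "-3 0 0 0 0.075; -2 0 0 0 0.075; 0 0 0 0 0.075"
}}

```text
time_s: 26.78
tcp_pos: [473.1, 215.1, 49.6]
tool_rot: [-2.221, 2.221, 0.0]
ft_force: [-0.9, -0.0, -1.2]
finger_gap: 39.8
grip_force: 43.5
```

Request:
{"api": "carry_out", "payload": {
  "plan": "-3 0 0 0 0.075; -2 0 0 0 0.075; 0 0 0 0 0.075"
}}

```text
time_s: 27.15
tcp_pos: [473.1, 220.1, 49.6]
tool_rot: [-2.222, 2.221, -0.0]
ft_force: [-0.3, 0.5, -1.5]
finger_gap: 40.0
grip_force: 43.5
```

Request:
{"api": "carry_out", "payload": {
  "plan": "-3 0 0 0 0.075; -2 0 0 0 0.075; 0 0 0 0 0.075"
}}

```text
time_s: 27.52
tcp_pos: [473.0, 221.9, 49.8]
tool_rot: [2.216, -2.22, 0.008]
ft_force: [-1.2, -12.2, 3.4]
finger_gap: 40.0
grip_force: 44.0
```

Request:
{"api": "carry_out", "payload": {
  "plan": "-2 0 -4 0 0.075; -3 0 -4 0 0.075; -3 0 -4 0 0.075; -4 0 -4 0 0.075; -4 0 -3 0 0.075; 0 0 0 0 0.075"
}}

```text
time_s: 28.28
tcp_pos: [472.5, 238.8, 68.1]
tool_rot: [2.217, -2.22, 0.005]
ft_force: [0.3, -7.3, -1.6]
finger_gap: 39.8
grip_force: 40.5
```

```bash
cat >> h.py <<'E'
def vals(f,u0,u1,v0,v1):
    A=cv2.imread('pics/'+f).astype(int)
    for v in range(v0,v1,2): print(v,' '.join('%3d/%-3d'%(A[v,u].mean(),A[v,u,2]-A[v,u,0]) for u in range(u0,u1,2)))
E
python3 - <<'E'
from h import *
snap('scene','s14.png')
G=np.array(status.sense()['tcp_pos'])+[0,0,16]
for a in(45,60,75,90):
  c,s=np.cos(np.radians(a)),np.sin(np.radians(a)); print(a,'base',proj('scene',G+[0,65*c,-65*s]).round(0),'cap',proj('scene',G+[0,-40*c,40*s]).round(0))
vals('s14.png',234,264,172,214)
E
```

```text
45 base [240. 200.] cap [249. 189.]
60 base [242. 204.] cap [248. 186.]
75 base [245. 207.] cap [247. 185.]
90 base [247. 209.] cap [245. 183.]
172  81/4    49/1    44/2    49/5    56/7    61/10   66/11   72/13   78/14   82/16  121/18   96/15   93/15   86/15  194/23 
174  72/4    44/2    47/5    52/6    58/8    64/10   70/12   74/14   80/15   83/18  118/19   87/17   86/17  100/16  207/23 
176  91/5    82/6    49/6    54/7    60/10   64/12   72/14   77/15   81/16   85/17  101/19   87/17   87/16  145/20  185/23 
178  91/7    91/7    48/7    56/9    62/11   68/12   74/15   79/16   82/17   87/17   88/17   88/17   86/16  175/24  196/22 
180  73/6    79/7    53/6    58/11   64/11   90/14   90/18   80/17   84/18   87/18   89/17   87/17   85/16  180/23  199/23 
182  55/4    93/7    56/7    62/10   68/12  126/29  101/36   93/35   92/35   89/22   88/18   86/17   96/17  197/23  186/24 
184  48/5    61/8    58/9    64/12   74/19   90/42   90/19  100/8    98/9    96/32   89/19  116/42  195/50  203/23  193/24 
186  50/6    56/8    59/11   67/12   95/36   86/40   91/31   94/7    95/8    95/35  110/
[... 946 characters left out ...]
  129/25  145/30  137/28  118/41  129/60  125/60  123/61  124/62  130/67  115/62 
204 125/61  126/61  131/62  138/38  113/31  128/27  138/30  114/24  122/53  127/59  129/62  121/61  125/64  124/48  124/28 
206 126/63  127/61  129/59  133/50  137/40  129/38  126/37  128/41  131/61  126/55  130/41  125/27  173/24  187/22  202/22 
208 129/62  129/61  131/60  136/63  122/48  136/55  130/45  121/37  116/28  171/24  173/24  185/24  200/23  180/23  185/22 
210 132/63  128/59  133/62  124/47  125/32  123/26  125/22  174/24  184/23  175/25  169/24  176/23  167/22  170/22  166/22 
212 126/43  124/30  178/25  147/23  154/22  121/22  124/22  123/22  149/22  159/23  150/21  110/17  129/19  160/22  178/21
```

It is rotating properly now, at about 70–75° with the base still in front of the wall. I finish flush against the tray front.

Request:
{"api": "carry_out", "payload": {
  "plan": "-3 0 -3 0 0.075; -3 0 -3 0 0.075; -3 0 -2 0 0.075; -3 0 -2 0 0.075; -2 0 0 0 0.075; 0 0 0 0 0.075"
}}

```text
time_s: 29.08
tcp_pos: [470.7, 250.1, 77.1]
tool_rot: [2.211, -2.216, 0.007]
ft_force: [-1.4, -14.3, 0.8]
finger_gap: 39.5
grip_force: 34.1
```

```bash
python3 - <<'E'
from h import *
snap('scene','s15.png')
G=np.array(status.sense()['tcp_pos'])+[0,0,16]
for a in(60,75,90):
  c,s=np.cos(np.radians(a)),np.sin(np.radians(a)); print(a,'base',proj('scene',G+[0,65*c,-65*s]).round(0),'cap',proj('scene',G+[0,-40*c,40*s]).round(0))
vals('s15.png',232,262,168,210)
E
```

```text
60 base [240. 201.] cap [246. 183.]
75 base [242. 204.] cap [245. 181.]
90 base [245. 206.] cap [243. 180.]
168  59/1    47/-2   41/-1   42/2    46/3    49/4    55/8    60/9    66/11   72/13  106/14   95/14   94/14   85/16  177/22 
170  65/2    40/0    41/0    44/2    48/4    53/5    58/8    62/11   70/12   90/14  156/21   86/15   85/15  100/16  203/23 
172  88/6    51/2    42/2    45/2    49/5    55/6    60/9    65/12   71/14  101/19  113/20   83/17   85/17  138/20  197/24 
174  98/7    91/6    41/3    47/4    50/6    56/9    63/10   69/12   74/14   81/14   85/18   85/17   86/16  174/23  205/23 
176 111/9    85/5    45/4    47/6    54/7    60/10   65/13   69/14   76/14   82/16   84/17   86/17   86/17  184/22  195/23 
178  75/3    80/6    46/5    50/6    57/8    91/21   76/36   80/30   82/28   82/17   88/16   86/17   86/17  186/24  191/25 
180  41/1    65/4    48/5    51/8    57/9    73/44   83/7    93/5    88/9    89/33   87/19  118/20  157/22  183/23  188/25 
182  43/1    46/4    50/6    56/8    67/15   78/46   82/29   84/13   88/20   91/36  113/29  179/57  182/32  184/24  196/24 

[... 910 characters left out ...]
  116/26  147/29  149/28  139/28  130/53  134/62  133/62  131/65  131/65  129/66 
200 130/68  129/66  127/63  126/50  122/45  120/26  142/29  144/29  118/25  129/56  135/62  131/63  128/63  125/63  122/63 
202 124/64  123/62  125/61  137/56  122/44  126/27  138/30  139/29  115/27  132/59  129/60  125/59  123/61  123/63  129/68 
204 125/64  125/61  126/61  130/60  141/45  129/38  125/42  124/39  130/44  127/58  126/60  129/63  120/61  125/64  123/49 
206 126/64  127/62  127/60  129/59  129/57  133/53  134/49  134/54  129/58  131/61  125/54  131/41  125/27  173/24  187/22 
208 128/64  129/62  129/61  130/61  136/63  121/52  132/59  126/49  121/38  116/28  171/24  172/24  176/24  184/23  174/22
```

The jar is nearly vertical: cap at (246,181), base at (246,204). I press slightly more, back away to y≈190, and lower it to the worktop.

Request:
{"api": "carry_out", "payload": {
  "plan": "-2 0 0 0 0.075; -2 0 0 0 0.075; 4 0 -5 0 0.08; 25 0 0 0 0.08; 35 0 0 0 0.08; 0 0 0 0 0.08; 0 0 15 0 0.08; 0 0 10 0 0.08; 0 0 0 0 0.08"
}}

```text
time_s: 30.25
tcp_pos: [471.7, 195.3, 57.0]
tool_rot: [2.221, -2.219, -0.003]
ft_force: [0.1, 0.4, 0.2]
finger_gap: 39.7
grip_force: 30.9
```

Request:
{"api": "carry_out", "payload": {
  "plan": "0 0 3 0 0.08; 0 0 3 0 0.08; 0 0 0 0 0.08"
}}

```text
time_s: 30.62
tcp_pos: [473.0, 195.0, 52.5]
tool_rot: [-2.221, 2.221, 0.0]
ft_force: [-0.2, 0.3, -0.9]
finger_gap: 39.3
grip_force: 30.9
```

Request:
{"api": "carry_out", "payload": {
  "plan": "0 0 3 0 0.08; 0 0 3 0 0.08; 0 0 0 0 0.08"
}}

```text
time_s: 31.0
tcp_pos: [472.8, 194.9, 46.3]
tool_rot: [2.221, -2.221, -0.0]
ft_force: [0.3, 0.3, -0.3]
finger_gap: 39.7
grip_force: 30.9
```

Request:
{"api": "carry_out", "payload": {
  "plan": "0 0 3 0 0.08; 0 0 3 0 0.08; 0 0 0 0 0.08"
}}

```text
time_s: 31.38
tcp_pos: [473.5, 195.3, 44.3]
tool_rot: [-2.22, 2.22, -0.002]
ft_force: [-9.3, -1.3, 30.3]
finger_gap: 39.4
grip_force: 33.5
```

Request:
{"api": "carry_out", "payload": {
  "plan": "0 0 -1.5 0 0.08; 0 0 -1 0 0.06; 0 0 0 0 0.03; 0 0 0 0 0; 0 0 0 0 -0.1; 0 0 0 0 -0.3; 0 0 0 0 -0.3; 0 0 0 0 -0.3; 0 0 0 0 -0.3"
}}

```text
time_s: 32.5
tcp_pos: [473.1, 195.0, 43.0]
tool_rot: [-2.221, 2.222, 0.0]
ft_force: [0.6, -0.4, -0.0]
finger_gap: 55.7
grip_force: 0.0
```

```bash
python3 - <<'E'
from h import *
snap('scene','s16.png');p=np.array(status.sense()['tcp_pos'])
print('upright: cap top',proj('scene',[p[0],p[1],105]).round(0),'base',proj('scene',[p[0],p[1],0]).round(0))
vals('s16.png',238,270,184,222)
E
```

```text
upright: cap top [252. 192.] base [253. 218.]
184  97/10   86/11   73/12   75/14   79/15   83/17   86/17   87/18   86/17   83/17   80/16  191/23  116/18   64/10   59/8   161/19 
186  65/10   91/19  103/42   76/16   81/17   85/17   86/18   87/18   87/17   82/16   79/14  143/44  107/24   62/10   57/7   166/21 
188  63/11   94/21   99/38   77/17   82/18   86/18   86/18   87/18   85/18   81/16   76/15   72/13   68/12   60/9    54/7   160/23 
190  66/12  102/41   91/25   82/18   93/26   86/19   88/18   90/26   89/30   85/25   72/15   68/12   65/10   57/8    52/6   180/23 
192  67/13   92/30   90/28   84/19   86/19   87/18   92/16   97/9    91/6    84/31   75/20   67/12   61/9    56/8   102/14  183/24 
194  71/14   75/16   81/18   84/18   85/19   87/20   91/32   90/28   88/31   84/33   71/18   63/11   58/9   121/64  165/32  182/22 
196  73/16   78/17   82/18   84/19   87/19   88/23   85/23   83/24   79/23   72/20   65/15   83/11   82/17  127/67  174/31  201/23 
198  80/22   80/18   83/19   86/19   92/24   91/27   83/22   80/22   75/21   69/18   63/16   81/11   84/15  121/65  174/28  200/22
[... 752 characters left out ...]
  188/23  184/23  175/23  168/23  162/23 
212 177/26  197/24  211/23  191/24  189/26  128/45  110/27  150/28  153/30  122/24  173/23  185/23  196/22  193/22  164/21  174/22 
214 201/24  204/24  208/22  202/24  193/24  128/40  115/29  134/28  148/30  110/21  189/23  201/23  195/21  198/21  183/21  183/22 
216 204/25  208/23  204/24  196/24  188/25  141/28  113/39  118/33  115/31  121/21  137/19  123/18  101/15  100/15  122/17  169/22 
218 207/23  209/23  205/24  203/23  172/24  135/20  140/21  136/24  142/20  125/17  112/16  102/14   88/12  154/20  155/19  162/21 
220 177/26  185/25  173/24  139/22  124/22  106/20  105/18   99/17  110/17  109/18  119/18  121/17  160/22  142/22  168/23  188/23
```

The jar stands upright and released, with its cap at (253,192) and its base at about (253,217). I rise, turn a quarter, and regrasp it at the cap with the fingers along y.

Request:
{"api": "carry_out", "payload": {
  "plan": "0 0 -30 0 -0.3; 0 0 -35 0 -0.3; 0 0 -35 0 -0.3; 0 0 0 0.1745 -0.3; 0 0 0 0.1745 -0.3; 0 0 0 0.1745 -0.3; 0 0 0 0.1745 -0.3; 0 0 0 0.1745 -0.3; 0 0 0 0.1745 -0.3; 0 0 0 0.1745 -0.3"
}}

```text
time_s: 33.8
tcp_pos: [473.0, 194.9, 143.0]
tool_rot: [0.537, -3.095, -0.0]
ft_force: [-0.2, -0.7, 0.1]
finger_gap: 55.4
grip_force: 0.0
```

Request:
{"api": "carry_out", "payload": {
  "plan": "0 0 0 0.1745 -0.3; 0 0 0 0.1745 -0.3; 0 0 0 0 -0.5; 0 0 0 0 -0.5"
}}

```text
time_s: 34.3
tcp_pos: [473.0, 194.9, 143.1]
tool_rot: [-0.005, 3.142, 0.0]
ft_force: [-0.4, 0.1, 0.5]
finger_gap: 64.3
grip_force: 0.0
```

```bash
python3 - <<'E'
from h import *
snap('scene','s17.png');snap('top','t17.png');st();plan([473,195,74],np.pi/2)
A=cv2.imread('pics/s17.png').astype(int)
# jar cap ring & body
vals('s17.png',240,268,186,222)
E
```

```text
{'time_s': 34.4, 'qpos': [0.234, 0.237, -0.279, 1.055, 0.0, 0.232], 'dq': [-0.0, -0.001, -0.001, 0.002, -0.0, 0.01], 'joint_efforts': [-0.001, -41.82, 27.985, 0.001, -0.0, -0.02], 'tcp_pos': [473.05, 194.936, 143.068], 'tool_rot': [-0.003, 3.142, 0.0], 'ft_force': [-0.195, -0.156, -0.228], 'wrist_torque': [-0.018, 0.034, 0.064], 'grip_force': 0.0, 'finger_gap': 64.264}
yaw 1.573 turn 0.002 then shift [ 0.1  0.1 69.1] tilt 0.0
186 132/65  131/64  137/32  131/32  115/22  129/25  122/26  119/41  130/58  127/57  180/60  194/31  205/23  196/23 
188 172/67  131/62  126/35  127/46  127/32  140/35  128/30  111/35  129/57  122/54  124/60  152/59  197/52  197/25 
190 143/62  187/65  134/45  120/53  106/38  125/14  114/19  114/54  126/58  159/59  175/65  153/63  146/70  190/28 
192 126/60  130/58  178/62  102/45   99/27   99/14  102/16  100/41  120/47  134/65  131/65  130/67  130/68  182/29 
194 127/60  129/58  162/59  111/34   92/27   91/28   90/27   84/23   94/35  132/64  130/65  128/66  127/67  164/33 
196 144/65  162/61  139/62   96/30   89/24   87/23   84/24   80/21   91/33  131/64  130/66
[... 716 characters left out ...]
4/24 
210 125/46  126/32  170/25  156/24  135/35  132/23  160/29  157/29  142/28  174/23  187/23  175/23  162/22  151/22 
212 197/24  211/23  192/25  173/24  125/48  130/26  154/31  151/29  110/22  176/23  179/23  178/21  175/21  160/21 
214 204/24  208/23  202/24  178/24  133/44  130/27  144/31  151/30  110/20  178/22  183/22  193/22  198/21  182/22 
216 208/23  183/25  163/24  161/24  127/36  119/40  125/39  120/41  124/25  175/21  183/22  167/22  166/22  159/21 
218 158/23  150/23  146/22  123/21  136/20  142/22  139/23  144/20  126/18  178/22  168/21  148/21  172/21  192/21 
220 176/25  178/24  133/21  125/22  123/21  124/20  113/19  131/20  172/23  209/23  211/22  190/24  159/23  184/24
```

Request:
{"api": "carry_out", "payload": {
  "plan": "0 0 30 0 -0.5; 0 0 25 0 -0.5; 0 0 14 0 -0.5; 0 0 0 0 -0.2; 0 0 0 0 0; 0 0 0 0 0.1; 0 0 0 0 0.12; 0 0 0 0 0.12; 0 0 0 0 0.12"
}}

```text
time_s: 35.52
tcp_pos: [474.0, 195.5, 75.2]
tool_rot: [-0.001, 3.139, 0.002]
ft_force: [-1.1, 2.9, 4.7]
finger_gap: 39.1
grip_force: 59.4
```

Request:
{"api": "carry_out", "payload": {
  "plan": "0 0 -30 0 0.12; 0 0 -30 0 0.12; 0 0 -25 0 0.12; 0 40 0 0 0.12; 0 45 0 0 0.12; 0 46 0 0 0.12; 0 0 0 0 0.12; 0 0 0 0 0.12"
}}

```text
time_s: 36.52
tcp_pos: [472.5, 325.3, 158.5]
tool_rot: [0.001, -3.14, 0.002]
ft_force: [-0.3, -0.1, -0.2]
finger_gap: 39.6
grip_force: 60.2
```

```bash
python3 - <<'E'
from h import *
snap('scene','s18.png');st();plan([473.3,326.5,86],np.pi/2)
p=np.array(status.sense()['tcp_pos']);z0=p[2]-75.2
print('pred cap',proj('scene',[473,p[1],z0+105]).round(1),'base',proj('scene',[473,p[1],z0]).round(1),'mat',proj('scene',[473.3,326.5,11]).round(1))
vals('s18.png',216,250,146,196)
E
```

```text
{'time_s': 36.575, 'qpos': [0.463, 0.342, -0.094, 1.137, -0.001, 0.463], 'dq': [-0.013, -0.009, -0.004, -0.003, 0.003, 0.002], 'joint_efforts': [0.621, -48.911, 29.354, -0.026, 0.024, -0.002], 'tcp_pos': [472.649, 324.905, 158.614], 'tool_rot': [-0.001, -3.141, 0.002], 'ft_force': [0.009, -0.043, -1.04], 'wrist_torque': [-0.015, -0.095, 0.038], 'grip_force': 60.214, 'finger_gap': 39.533}
yaw 1.57 turn -0.0 then shift [-0.7  1.7 72.6] tilt 0.09
pred cap [232.7 160.1] base [234.6 185.7] mat [235.7 202.4]
146 122/131 122/133 120/134  58/44   37/-1   33/-2   30/-1   36/-2   32/-2   31/-3   44/0    58/1    74/3    44/-1  112/16  116/16  115/18 
148  65/99   68/101  70/104  51/47   36/-2   34/-1   31/-1   34/-2   35/-2   30/-1   41/-1   35/-1   64/2    36/0   135/15  120/17  117/18 
150 110/25  130/45  125/46  101/34   38/-1   32/-1   32/-3   33/-2   61/1   146/9    50/1    37/0    54/2    48/2   143/11  148/8   114/15 
152 170/34  185/26  199/18  156/17   36/-2   32/-1   52/-2   34/-2   53/0    56/1    35/-2   34/-1   36/-1   60/3   105/8   104/8   163/14 
154 195/12  196/13  193/12  206/
[... 2206 characters left out ...]
 
186  34/6    37/6    29/5    27/4   139/16  177/26  198/45  162/53  148/47  144/48  139/51  138/61  131/65  131/64  136/32  131/32  115/22 
188  30/5    29/4    30/4    25/4   119/47  141/72  127/71  131/72  130/69  129/69  123/65  167/66  169/70  131/62  125/35  127/45  127/32 
190  39/7    31/3    56/10   91/20  130/52  127/70  128/71  127/70  126/69  128/68  122/63  123/62  139/66  177/76  132/45  129/55  116/23 
192 141/25  147/24  142/27  137/25  121/37  126/70  128/70  128/71  129/70  129/67  123/63  125/61  126/60  124/56  168/71  149/62   93/13 
194 117/26  115/25  115/25  112/26  124/35  159/72  127/70  126/68  125/67  125/64  121/61  125/61  126/59  121/54  158/57  174/67  148/59
```

The jar is upright above the middle cell, with its base at (234,185) as predicted. I lower it.

Request:
{"api": "carry_out", "payload": {
  "plan": "0 1.5 20 0 0.12; 0 0 20 0 0.12; 0 0 15 0 0.12; 0 0 8 0 0.12; 0 0 5 0 0.12; 0 0 0 0 0.12"
}}

```text
time_s: 37.33
tcp_pos: [473.1, 327.4, 91.1]
tool_rot: [-0.0, 3.142, 0.0]
ft_force: [-0.5, 0.2, -1.0]
finger_gap: 39.7
grip_force: 60.2
```

Request:
{"api": "carry_out", "payload": {
  "plan": "0 0 2 0 0.12; 0 0 2 0 0.12; 0 0 1.5 0 0.12; 0 0 0 0 0.12"
}}

```text
time_s: 37.83
tcp_pos: [473.4, 327.7, 86.2]
tool_rot: [-0.0, 3.141, 0.001]
ft_force: [-1.1, -0.1, 3.3]
finger_gap: 39.8
grip_force: 60.0
```

Contact with the mat is made. I release gently and open part-way, then rise.

Request:
{"api": "carry_out", "payload": {
  "plan": "0 0 0 0 0.08; 0 0 0 0 0.04; 0 0 0 0 0; 0 0 0 0 -0.15; 0 0 0 0 -0.3; 0 0 0 0 -0.3; 0 0 -20 0 -0.3; 0 0 -30 0 -0.3; 0 0 -40 0 -0.3; 0 0 -40 0 -0.3"
}}

```text
time_s: 39.08
tcp_pos: [472.8, 327.3, 216.6]
tool_rot: [0.0, -3.141, 0.0]
ft_force: [1.0, 1.1, -0.5]
finger_gap: 55.1
grip_force: 0.0
```

Request:
{"api": "carry_out", "payload": {
  "plan": "0 -50 0 0 -0.3; 0 -55 0 0 -0.3; 0 -55 0 0 -0.3; 0 -55 0 0 -0.3; 0 -55 0 0 -0.3; 0 -55 0 0 -0.3; 0 0 0 0 -0.3; 0 0 0 0 -0.3"
}}

```text
time_s: 40.08
tcp_pos: [473.0, 2.4, 215.6]
tool_rot: [-0.001, -3.142, -0.001]
ft_force: [-0.2, 0.0, 0.9]
finger_gap: 55.6
grip_force: 0.0
```

```bash
python3 - <<'E'
from h import *
st();snap('scene','s19.png');snap('top','t19.png')
print('pred cap',proj('scene',[473,327,116]).round(1),'base',proj('scene',[473,327,11]).round(1),'top view cap',proj('top',[473,327,116]).round(1))
vals('s19.png',220,254,170,204)
b=cv2.imread('pics/t19.png');g=b.max(2)[165:255,160:215]
m=(g<75).astype(np.uint8);n,l,t,c=cv2.connectedComponentsWithStats(m)
for i in range(1,n):
  if 12<t[i,4]<400:print('dark top',(c[i]+[160,165]).round(1),t[i].tolist(),onz('top',*(c[i]+[160,165]),115).round(0))
# hood handle in the open pose (theta 1.75): compare scene frames after opening
d=cv2.absdiff(cv2.imread('pics/s3.png'),cv2.imread('pics/s19.png')).max(2)
print('hood zone change',d[135:165,205:245].mean().round(1))
E
```

```text
{'time_s': 40.075, 'qpos': [-0.165, 0.122, -0.236, 1.213, 0.001, -0.164], 'dq': [0.034, 0.002, 0.0, 0.001, 0.001, -0.002], 'joint_efforts': [-1.029, -36.521, 29.45, -0.043, -0.052, -0.008], 'tcp_pos': [472.991, 2.442, 215.559], 'tool_rot': [-0.001, -3.142, -0.001], 'ft_force': [-0.187, 0.025, 0.872], 'wrist_torque': [-0.067, 0.028, -0.008], 'grip_force': 0.0, 'finger_gap': 55.557}
pred cap [233.8 177.8] base [235.6 202.4] top view cap [179.2 207.9]
170 128/9   129/10  128/10  128/10  128/9   128/10  127/10  129/10  129/11  130/11  130/11  122/11  109/10  110/12  112/13  163/18  211/23 
172 128/10  128/10  129/10  129/9   130/10  129/10  129/10  128/10  128/10  127/11  127/11  127/11  109/11   99/31   97/30  119/27  176/26 
174 129/10  131/10  129/9   128/10  127/10  127/10  127/10  126/9   127/11  128/11  128/11  129/11   84/36   98/19   94/41  117/28   99/36 
176 127/10  128/10  128/10  127/9   120/24  108/70  124/13  108/14  108/56  127/17  130/11  130/11   73/18   77/23   83/24   86/22   89/20 
178 128/11  129/10  129/10  129/9    90/63  100/49  100/25  104/45   93/67   97/15  115
[... 1533 characters left out ...]
61  136/61  137/59  137/59  138/59  138/60  138/61  137/62 
202 161/63  139/75  132/72  132/71  131/69  128/67  126/63  125/62  128/59  136/63  138/61  139/60  139/59  139/59  137/59  136/60  131/60 
dark top [163.7 167.6] [0, 0, 10, 5, 33] [581. 373. 115.]
dark top [180.1 184.8] [9, 10, 24, 20, 202] [536. 327. 115.]
dark top [205.9 206.2] [45, 22, 4, 37, 58] [479. 256. 115.]
dark top [168.4 209.8] [7, 35, 4, 20, 41] [467. 356. 115.]
dark top [187.3 211.6] [21, 41, 11, 11, 57] [464. 305. 115.]
dark top [166.9 234.9] [6, 60, 3, 21, 40] [401. 357. 115.]
dark top [204.3 232.2] [44, 60, 3, 16, 21] [409. 258. 115.]
dark top [185.6 235. ] [16, 63, 20, 14, 208] [401. 308. 115.]
hood zone change 1.0
```

The jar stands upright where predicted, with its cap at (233.5,178). The hood zone hasn't changed and the robot is clear of everything, so I hand in.

```bash
python3 -c "
from h import *
print(ticket.job_done())"
```

```text
the job is handed in; nothing more can be done
None
```

I opened the hood and it stays open by itself. I stood the jar up on the worktop, let it go, then set it upright on the cork mat in the bin's middle cell. The job is handed in at about 40 s; no verdict was returned, but the last image showed the jar upright on the mat and the hood unchanged.

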